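# Lay up two glue jobs dry in their cradles

## Robot

A 6-joint arm with a two-finger parallel gripper is mounted at the origin on a cart in front of the work surface, level with it; the furniture and walls round the work are solid. World frame = base frame: x ahead of the robot, y to its left, z up, the work surface at z = 0. Lengths are in mm, angles in degrees, forces in N, time in s.
With the tool pointing down it reaches from about 300 to 850 mm from the base axis. Payload 4.2 kg.
Tool frame: the origin (TCP) lies on the centre line of the jaws, within the pads' length; the fingertips stand 14 mm ahead of it and the grasp point (between the pads) lies 5 mm behind it (env.finger_overhang is the z of the fingertips in the tool frame, in mm); z points along the fingers, y is the line along which they close (so a half turn about z gives the same grasp; the last joint's range is limited). The gripper opens to 91 mm and grips with 3 to 60 N. Pads are 32 mm wide; open, the fingers measure 118 mm over their backs; the gripper's body (76 mm by 178 mm) begins 60 mm behind the grasp point.
Start: joints at [-76.146, 18.312, 89.639, -0, 72.044, -1.146], TCP at [148.823, -555.422, 227.976] pointing down, gripper open.
Joint ranges: [-177.97, 177.97], [-48.28, 115.42], [12.27, 149.76], [-77.06, 257.06], [2.81, 150.46], [-146.56, 146.56]. Speed limits (degrees/s): [147.25, 147.25, 180, 180, 180, 180].

## Interface

Orientations are given as [roll, pitch, yaw] about the fixed x, y, z axes, in that order (R = Rz(yaw) Ry(pitch) Rx(roll)).
In Python, from workcell import sensors, viewer, env gives the robot as it stands. The module is installed in compiled form; this text tells all that it offers.
- The arm moves only by the tool step_arm, never from a script. Its argument "plan" is one flat list of numbers, 6 for each row, row after row: the shift along the tool's x, y, z in cm, then the turn, a rotation vector about the tool's x, y, z in rad. In form: [x, y, z, wx, wy, wz, x, y, z, wx, wy, wz, ...]. A call has 1 to 5 rows; each row shifts and turns the commanded pose from where the row before left it, along the tool's axes as they then stand; what a row does not reach is not made up. A row lasts 1/12 s, in which the tool goes at most 41.7 mm and 7.16 degrees, less where a joint would pass 70% of its speed; a pose out of reach is approached as far as the arm can. A call is refused whole if a number of a shift passes 4.17 or a number of a turn 0.125, either way. A call with a gripper value outside its range is refused whole. "hand" is the finger opening in cm, from 0 to 9.12, set as the call begins (left out, the last holds). The fingers move at their own pace and stop on an object; "newtons" is the grip in N (left out, the last holds). Time passes only in rows, so rows that do not move let the fingers close. It gives the time, the measured TCP pose, the force, the opening and the grip force at its end, in the units of the state.
- sensors.state(): the state, without advancing time (a new reading comes with each control period).
- viewer.grab_frame(name): name is "scene" or "side" or "wrist"; returns a dict with "img" (420x560x3 uint8, red, green, blue), "fx", "fy", "cx", "cy" (pixels), "position" and "attitude" of the camera in the world. Camera axes: x right, y down, z forward; pixel columns grow to the right and rows downward; lengths in mm; the calibration is good to about 2 mm. A picture is of the moment at which its call begins. There is no depth.
- env.job_done(): hands the job in; it is judged then, once.
Trained networks look in a picture, given as the dict that the camera call returned (one of the last four; its "shot" number tells which), for a name from the list of things; names that differ only in an ending like _2 or _b are one class to them, and where a whole thing is asked for, a point or a joint stands for the part that bears it (a point fixed in the world has none). Each returns a list of dicts, best first, with "score" (0 to 1); they miss things now and then, are a little off and sometimes report something else, mostly with a low value. They report only what shows in the picture. A call takes as long as a camera call.
- viewer.boxes_of(name, picture): "location" ([column, row] in pixels, amid what is visible of it).
- viewer.pinpoint(name, picture): "location" ([column, row] in pixels: a listed point, or the origin of a listed thing).
The state is a dict: "time_s": time; "qpos": joint angles; "qvel": joint speeds; "effort": joint torques, N m; "ee_pos": TCP position; "ee_rot": TCP orientation; "force": force on the tool from outside, world axes, zero at the start; "torque": the same for the moment, N m; "gripper_width": finger opening in mm; "gripper_force": force on a finger pad.
Only numpy, scipy, OpenCV 4.12 (cv2) and the standard library are available. Lean on these libraries where they do the work, as an engineer would, in place of code of your own. Each camera call takes 0.05 s, during which the arm holds its last target. There are 200 camera calls.

## Task

Lay up both glue-up jobs dry. In the long grey-faced cradle lay the wide thin board flat between the corner stops, then the square batten on top of it, along the board's middle. In the short cradle lay the plain timber block on its broad side between the stops, then stand the short dark red block centred on it, and on top of that the full jar, upright and centred, as the weight; keep the jar upright throughout and do not shift the tape measure, marking gauge or screwdriver.

Things in the scene. Friction and masses are not known exactly. Their poses are not given: they have to be found in the camera images.
- long_cradle: Fixed cradle of grey-faced board, the longer of two: base plate 96 (x) x 216 (y) x 12 mm lying on the bench, with an L-shaped wooden stop 10 mm high and 10 mm thick at each corner. Clear space between the stops 76 (x) x 196 (y) mm, so the 60 x 180 mm board has 8 mm of play all round; the long sides are open except for the last 30 mm at each end. Origin: centre of the base's underside (the resting face is 12 mm above it); y runs along its length, z up. It does not move.
- short_cradle: Fixed cradle of grey-faced board of the same make, the shorter: base plate 81 (x) x 146 (y) x 12 mm, clear space between the corner stops 61 (x) x 126 (y) mm, so the 45 x 110 mm block has 8 mm of play all round; stops 10 mm high, the long sides open except for the last 30 mm at each end. Origin: centre of the base's underside (the resting face is 12 mm above it); y along its length, z up. It does not move.
- board: Loose wide thin board of pale timber, 60 (x) x 180 (y) x 20 (z) mm, about 0.1 kg, lying flat on the bench. Origin: centre of its underside; y along its length, z up.
- batten: Loose square batten of greyish brown timber, long and narrow, 30 (x) x 160 (y) x 30 (z) mm, about 0.07 kg, lying on the bench. Origin: centre of its underside; y along its length, z up.
- block: Loose plain timber block, 45 (x) x 110 (y) x 35 (z) mm, about 0.08 kg, lying on its broad (45 x 110) side. Origin: centre of its underside; y along its length, z up.
- red_block: Loose short block of dark red wood, 50 (x) x 60 (y) x 40 (z) mm, about 0.06 kg. Origin: centre of its underside; z up. It stays this way up; either horizontal side may lie along the block below.
- jar: Loose full round jar, amber brown with a steel screw lid, about 66 mm in diameter (at most 67) and 108 mm tall, about 0.3 kg, standing upright. The lid, the top 16 mm, is fixed and 63 mm in diameter. Origin: centre of its underside; z along its axis, up.
- tape_measure: Bystander: yellow tape measure lying on its side, 62 x 85 x 37 mm. Origin: centre of its underside. Leave it alone.
- marking_gauge: Bystander: wooden marking gauge, a 200 mm stem along its y with a dark red stock 58 mm wide and 66 mm tall. Origin: middle of its length, at the height of its underside. Leave it alone.
- screwdriver: Bystander: screwdriver with a green handle, 190 mm long along its y, 25 mm thick. Origin: middle of its length, at the height of its underside. Leave it alone.

How it is judged:
By the outcome, as a careful person would: the job done as asked, in the order asked, and still so for the second after the job is handed in, with the robot touching nothing.
It also fails if it takes over 144 s, if anything falls off the work surface, if the arm or the gripper's body presses on something with over 40 N, if the wrist force passes 120 N, or if a joint passes its speed limit or range.

## Working session

There is one attempt and no reset: what is moved stays moved. The work goes in short steps, Python scripts to look and compute and a tool call to move; the robot and the scene stay as the last step left them, time stands still between calls to the robot, and variables do not carry over. Pictures are saved under pics/ and viewed, at most 14 in all, crops included, and the job is handed in when it is done.

Besides the shell and the picture viewer there is one more tool, called after ">>>" as a command line: name --argument value ..., lists and objects as JSON in quotes. step_arm: Moves the arm, as the interface text tells. Its arguments: {"type":"object","properties":{"plan":{"type":"array","items":{"type":"number"}},"hand":{"type":"number"},"newtons":{"type":"number"}},"required":["plan"]}

```bash
mkdir -p pics; cat > h.py <<'E'
import numpy as np, cv2
from scipy.spatial.transform import Rotation as R
from workcell import sensors, viewer, env
def shot(n,f=None):
    p=viewer.grab_frame(n)
    if f: cv2.imwrite('pics/'+f,p['img'][:,:,::-1])
    return p
def rot(p):
    a=np.array(p['attitude'],float)
    if a.shape==(3,3): return a
    return R.from_euler('xyz',a,degrees=True).as_matrix() if a.size==3 else None
def toz(p,uv,z):
    d=rot(p)@np.array([(uv[0]-p['cx'])/p['fx'],(uv[1]-p['cy'])/p['fy'],1])
    o=np.array(p['position'],float); return o+d*(z-o[2])/d[2]
def proj(p,X):
    c=rot(p).T@(np.asarray(X,float)-np.array(p['position'],float))
    return np.array([p['fx']*c[0]/c[2]+p['cx'],p['fy']*c[1]/c[2]+p['cy']])
E
python3 - <<'E'
from h import *
names="long_cradle short_cradle board batten block red_block jar tape_measure marking_gauge screwdriver".split()
for v in ["scene","side"]:
    p=shot(v,v+'0.png')
    print(v,p['position'],p['attitude'],p['fx'],p['cx'],p['cy'])
    for n in names:
        r=viewer.pinpoint(n,p)[:2]
        print(n,[(np.round(q['location']),round(q['score'],2),np.round(toz(p,q['location'],0)[:2])) for q in r])
p=shot("wrist",'wrist0.png');print(p['position'],p['attitude'],p['fx'])
print(sensors.state())
E
```

```text
scene [  -40.70901309 -1015.8187762   1191.94560802] [-133.3634622    0.6702321  -30.7397107] 490.84488731947977 274.3817158739388 203.69788091112315
long_cradle [(array([280., 269.]), 0.96, array([ 456., -188.]))]
short_cradle [(array([240., 220.]), 0.75, array([452.,  67.])), (array([342., 272.]), 0.49, array([ 615., -294.]))]
board [(array([272., 196.]), 0.77, array([605., 118.]))]
batten [(array([224., 172.]), 0.65, array([521., 328.])), (array([338., 271.]), 0.49, array([ 605., -285.]))]
block [(array([193., 184.]), 0.65, array([388., 323.]))]
red_block [(array([338., 274.]), 0.7, array([ 598., -296.]))]
jar [(array([313., 230.]), 0.68, array([ 638., -101.])), (array([240., 220.]), 0.55, array([452.,  68.]))]
tape_measure [(array([201., 150.]), 0.73, array([502., 499.]))]
marking_gauge [(array([307., 187.]), 0.64, array([738.,  90.])), (array([339., 273.]), 0.28, array([ 604., -295.]))]
screwdriver [(array([303., 314.]), 0.87, array([ 428., -359.]))]
side [ 627.81184519 1196.12398894  556.97819139] [-115.26221547    0.72459868  175.95712412] 399.5802018635725 265.92105976797177 
[... 624 characters left out ...]
+01] 294.29965850110165
{'time_s': 1.15, 'qpos': array([-7.61468417e+01,  1.83127922e+01,  8.96386307e+01,  2.72685867e-04,
        7.20433695e+01, -1.14599500e+00]), 'qvel': array([ 0.02287393, -0.01254791, -0.02694105, -0.04550749, -0.07934028,
        0.00562291]), 'effort': array([ 1.53481422e-03, -4.12360454e+01, -2.32229394e+01,  7.28145498e-02,
        3.75849567e-02, -7.29439336e-06]), 'ee_pos': array([ 148.81968141, -555.43172869,  227.9694813 ]), 'ee_rot': array([ 1.79994788e+02, -1.55206105e-04,  1.49990692e+01]), 'force': array([0.4201261 , 0.98195333, 0.24516433]), 'torque': array([ 0.03353069,  0.05633667, -0.01193185]), 'gripper_force': 0.0, 'gripper_width': 91.22949046892847}
```

```bash
python3 - <<'E'
import cv2
a=cv2.imread('pics/scene0.png')[130:350,150:400]
cv2.imwrite('pics/s_crop.png',cv2.resize(a,None,fx=2.7,fy=2.7,interpolation=cv2.INTER_CUBIC))
E
```

```text
(no output)
```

View pics/s_crop.png

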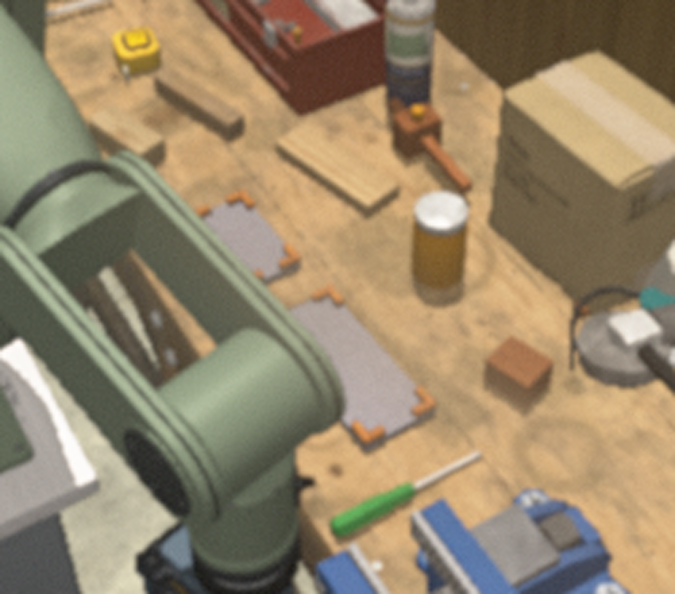

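View pics/side0.png

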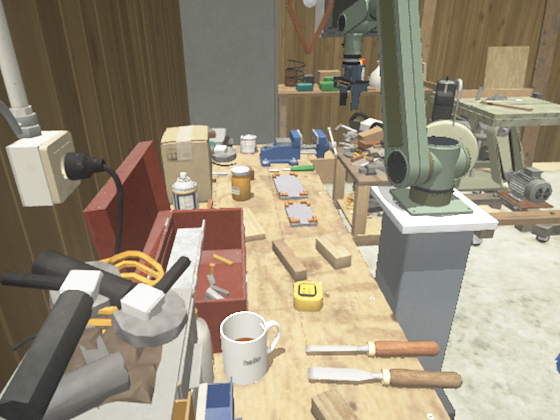

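The scene crop shows the short cradle at about (245,237), long cradle (360,365), board (337,167), batten (200,105), block (128,133), jar (440,240) and red block (519,368). The side view agrees with this. Next I move to an overhead view.

>>> step_arm --plan '[2.3,-2.3,-0.9,0,0,0,2.3,-2.3,-0.9,0,0,0,2.3,-2.3,-0.9,0,0,0,2.3,-2.3,-0.9,0,0,0,2.3,-2.3,-0.9,0,0,0]'

```text
time_s: 1.57
ee_pos: [230.6, -413.2, 273.4]
ee_rot: [180.0, -0.0, 15.0]
force: [0.1, -0.3, 0.9]
gripper_width: 91.1
gripper_force: 0.0
```

>>> step_arm --plan '[2.3,-2.3,-0.9,0,0,0,2.3,-2.3,-0.9,0,0,0,2.3,-2.3,-0.9,0,0,0,2.3,-2.3,-0.9,0,0,0,2.3,-2.3,-0.9,0,0,0]'

```text
time_s: 1.98
ee_pos: [311.8, -272.2, 318.6]
ee_rot: [180.0, -0.0, 15.0]
force: [1.1, -0.0, -0.2]
gripper_width: 91.3
gripper_force: 0.0
```

>>> step_arm --plan '[2.3,-2.3,-0.9,0,0,0,2.3,-2.3,-0.9,0,0,0,2.3,-2.3,-0.9,0,0,0,2.3,-2.3,-0.9,0,0,0,2.3,-2.3,-0.9,0,0,0]'

```text
time_s: 2.4
ee_pos: [393.1, -131.3, 363.7]
ee_rot: [180.0, -0.0, 15.0]
force: [1.0, -0.7, -1.0]
gripper_width: 91.4
gripper_force: 0.0
```

>>> step_arm --plan '[2.3,-2.3,-0.9,0,0,0,2.3,-2.3,-0.9,0,0,0,2.3,-2.3,-0.9,0,0,0,2.3,-2.3,-0.9,0,0,0,0,0,0,0,0,0]'

```text
time_s: 2.82
ee_pos: [460.6, -16.1, 400.1]
ee_rot: [-179.9, -0.3, 15.3]
force: [-0.1, -0.6, 0.1]
gripper_width: 91.2
gripper_force: 0.0
```

```bash
python3 - <<'E'
from h import *
p=shot("wrist",'wrist1.png');print(p['position'],p['attitude'],p['fx'],p['cx'],p['cy'])
np.save('w1.npy',p,allow_pickle=True)
names="long_cradle short_cradle board batten block red_block jar tape_measure marking_gauge screwdriver".split()
for n in names:
    r=viewer.pinpoint(n,p)[:2]
    print(n,[(np.round(q['location']),round(q['score'],2),np.round(toz(p,q['location'],0)[:2])) for q in r])
cv2.imwrite('pics/w1b.png',cv2.resize(p['img'][:,:,::-1],(800,600),interpolation=cv2.INTER_CUBIC))
E
```

```text
[532.95460646   3.54429559 556.63952308] [ 1.64748955e+02  9.00874927e-02 -7.47014654e+01] 294.29965850110165 279.7789888333556 204.62359238918287
long_cradle [(array([359., 190.]), 0.71, array([ 455., -176.]))]
short_cradle [(array([239., 157.]), 0.73, array([455.,  63.]))]
board [(array([225.,  56.]), 0.84, array([617., 126.]))]
batten [(array([94., 84.]), 0.72, array([512., 339.]))]
block [(array([ 98., 149.]), 0.95, array([401., 321.]))]
red_block [(array([445., 125.]), 0.83, array([ 611., -287.]))]
jar [(array([351.,  85.]), 0.91, array([631., -99.]))]
tape_measure [(array([ 9., 73.]), 0.73, array([491., 485.]))]
marking_gauge [(array([226.,  52.]), 0.58, array([624., 126.]))]
screwdriver [(array([437., 227.]), 0.75, array([ 424., -350.]))]
```

View pics/w1b.png

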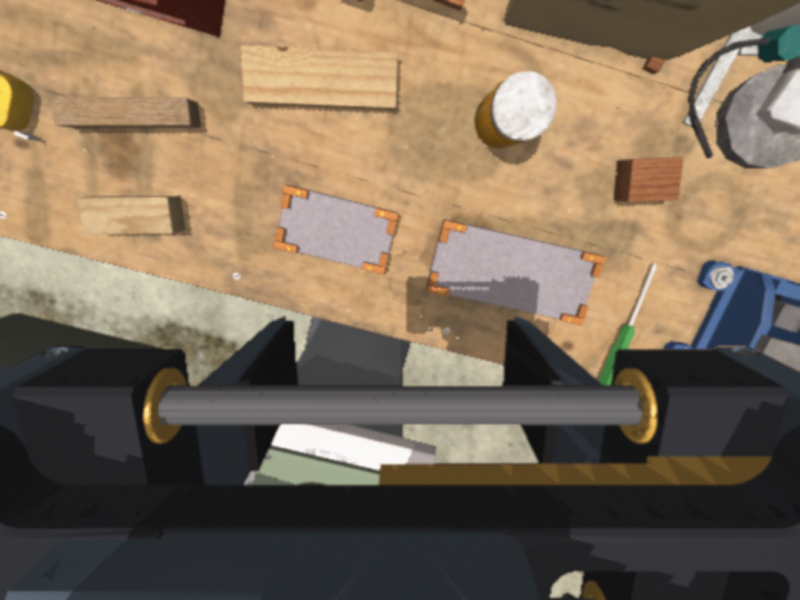

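The wrist view shows all the parts. In 800x600 pixels, the board is at about (320,77), batten (125,112), block (125,215), jar lid (524,106), red block (655,180), short cradle (337,230) and long cradle (517,270).

```bash
cat >> h.py <<'E'
def quad(p,px,z):
    w=np.array([toz(p,q,z)[:2] for q in px]); 
    r=cv2.minAreaRect(w.astype(np.float32)); b=cv2.boxPoints(r)
    e=b[1]-b[0]; f=b[2]-b[1]
    l=e if np.hypot(*e)>np.hypot(*f) else f
    yaw=np.degrees(np.arctan2(l[1],l[0]))%180
    return np.round(w.mean(0),1),np.round(sorted(r[1]),1),round(yaw,1)
def orange(p,z=22,minw=60):
    hsv=cv2.cvtColor(p['img'],cv2.COLOR_RGB2HSV)
    return hsv
def go(x,y,z,yaw=None):
    s=sensors.state(); e=s['ee_pos']; a=np.radians(s['ee_rot'][2])
    d=np.array([x,y,z])-e; c,n=np.cos(a),np.sin(a)
    t=np.array([d[0]*c+d[1]*n,d[0]*n-d[1]*c,-d[2]])/10
    print('shift cm',np.round(t,2),'norm mm',round(np.linalg.norm(d)),'turn', None if yaw is None else round(-np.radians(yaw-s['ee_rot'][2]),3),'tilt',np.round(s['ee_rot'],1),'q',np.round(s['qpos']))
E
python3 - <<'E'
from h import *
p=np.load('w1.npy',allow_pickle=True).item()
k=.7
P={'board':([(242,46),(397,57),(397,108),(244,101)],20),'batten':([(55,97),(188,98),(192,127),(59,125)],30),
'block':([(80,197),(167,196),(170,235),(82,234)],35),'red':([(633,157),(681,157),(681,200),(636,201)],40)}
for n,(q,z) in P.items(): print(n,quad(p,np.array(q)*k,z))
print('jar',toz(p,(524*k,106*k),108))
hsv=cv2.cvtColor(p['img'],cv2.COLOR_RGB2HSV)
m=cv2.inRange(hsv,(5,170,120),(18,255,255)); m[270:]=0
n,l,st,c=cv2.connectedComponentsWithStats(m)
cs=[(i,np.round(c[i]),st[i,4]) for i in range(1,n) if st[i,4]>20];print(cs)
L=[];S=[]
for i,cc,a in cs:
    ys,xs=np.where(l==i); w=[toz(p,(u,v),22)[:2] for u,v in zip(xs,ys)]
    if 190<cc[0]<285 and 120<cc[1]<200: S+=w
    elif 285<=cc[0]<430 and 140<cc[1]<240: L+=w
for q in (L,S):
    r=cv2.minAreaRect(np.array(q,np.float32)); print(r)
go(460,0,400,105)
E
```

```text
board (array([615.7, 122.8]), array([ 58. , 180.3]), np.float32(102.9))
batten (array([519.2, 333.7]), array([ 31.3, 155.8]), np.float32(104.5))
block (array([400.4, 317.7]), array([ 47.2, 111.7]), np.float32(104.7))
red (array([ 612. , -291.2]), array([50.6, 63.7]), np.float32(106.6))
jar [630.92879496 -96.05381495 108.        ]
[(1, array([341.,  77.]), np.int32(97))]Traceback (most recent call last):
  File "<stdin>", line 18, in <module>
cv2.error: OpenCV(4.12.0) /io/opencv/modules/imgproc/src/convhull.cpp:143: error: (-215:Assertion failed) total >= 0 && (depth == CV_32F || depth == CV_32S) in function 'convexHull'
```

```bash
python3 - <<'E'
from h import *
p=np.load('w1.npy',allow_pickle=True).item()
k=.7
print('short',quad(p,np.array([(287,186),(398,212),(385,274),(275,247)])*k,22))
print('long',quad(p,np.array([(445,220),(605,256),(582,323),(429,291)])*k,22))
h=cv2.cvtColor(p['img'],cv2.COLOR_RGB2HSV)
for u,v in [(294,191),(386,214),(375,267),(453,227),(592,265)]: print(h[int(v*k),int(u*k)],end=' ')
go(616,123,200,103)
E
```

```text
short (array([449.4,  64.5]), array([ 81.3, 145. ]), np.float32(91.2))
long (array([ 456.7, -173.2]), array([ 94.4, 212.6]), np.float32(93.1))
[ 13 160 231] [ 14 158 231] [ 13 159 216] [ 13 161 226] [  2  26 159] shift cm [19.02 -9.81 19.89] norm mm 292 turn -1.537 tilt [180.    0.   14.9] q [-4.  4. 84. -0. 92. 71.]
```

>>> step_arm --plan '[2.4,-1.2,2.5,0,0,0,2.4,-1.2,2.5,0,0,0,2.4,-1.2,2.5,0,0,0,2.4,-1.2,2.5,0,0,0]'

```text
time_s: 3.7
ee_pos: [538.8, 51.4, 298.1]
ee_rot: [180.0, -0.1, 15.0]
force: [-0.4, 0.7, -0.5]
gripper_width: 91.1
gripper_force: 0.0
```

>>> step_arm --plan '[2.4,-1.2,2.5,0,0,0,2.4,-1.2,2.5,0,0,0,2.4,-1.3,2.5,0,0,0,2.3,-1.3,2.5,0,0,0]'

```text
time_s: 4.03
ee_pos: [617.9, 124.5, 197.6]
ee_rot: [180.0, -0.0, 15.0]
force: [-0.2, -0.5, 0.7]
gripper_width: 91.3
gripper_force: 0.0
```

>>> step_arm --plan '[0,0,0,0,0,-0.118,0,0,0,0,0,-0.118,0,0,0,0,0,-0.118,0,0,0,0,0,-0.118,0,0,0,0,0,-0.118]'

```text
time_s: 4.45
ee_pos: [617.0, 123.6, 198.6]
ee_rot: [-180.0, 0.0, 49.1]
force: [-0.1, 0.9, 0.4]
gripper_width: 91.9
gripper_force: 0.0
```

>>> step_arm --plan '[0,0,0,0,0,-0.118,0,0,0,0,0,-0.118,0,0,0,0,0,-0.118,0,0,0,0,0,-0.118,0,0,0,0,0,-0.118]'

```text
time_s: 4.87
ee_pos: [617.0, 123.5, 198.8]
ee_rot: [-180.0, 0.0, 82.9]
force: [0.9, -0.2, -0.3]
gripper_width: 91.1
gripper_force: 0.0
```

>>> step_arm --plan '[0,0,0,0,0,-0.118,0,0,0,0,0,-0.118,0,0,0,0,0,-0.118,0,0,0,0,0,0]'

```text
time_s: 5.2
ee_pos: [617.0, 123.5, 198.8]
ee_rot: [-180.0, 0.0, 103.0]
force: [-0.2, -0.0, -1.0]
gripper_width: 91.2
gripper_force: 0.0
```

```bash
python3 - <<'E'
from h import *
p=shot("wrist")
np.save('w2.npy',p,allow_pickle=True)
go(616,123,200,103)
cv2.imwrite('pics/w2.png',cv2.resize(p['img'][:,:,::-1],(800,600),interpolation=cv2.INTER_CUBIC))
E
```

```text
shift cm [-0.04 -0.11 -0.12] norm mm 2 turn -0.005 tilt [-180.     0.   102.7] q [10. 24. 85. -0. 71. -2.]
```

View pics/w2.png

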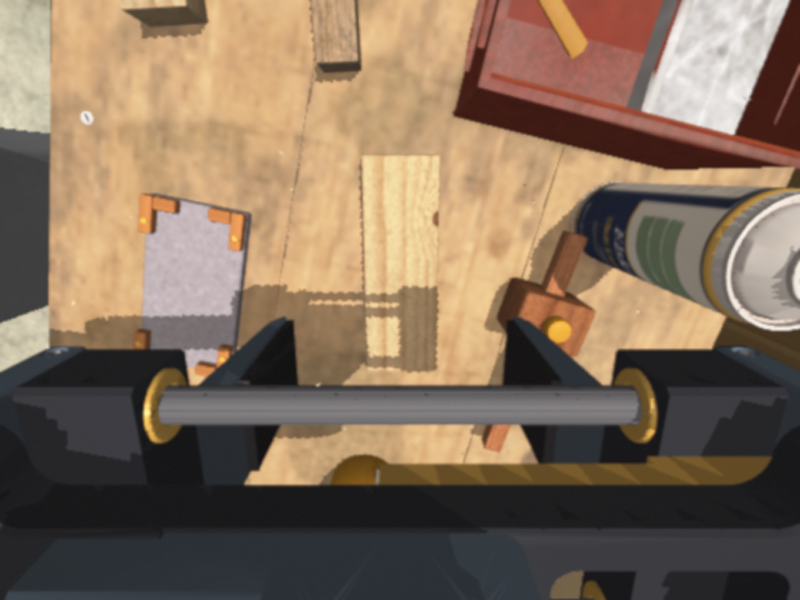

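The close view shows the board top with corners near (362,155), (440,156), (436,370) and (367,366). The marking gauge stock is at about (548,300), to the right of the right finger.

```bash
python3 - <<'E'
from h import *
p=np.load('w2.npy',allow_pickle=True).item()
k=.7
B=np.array([(362,155),(440,156),(436,370),(367,366)])
print(quad(p,B*k,20),[np.round(toz(p,q*k,20)[:2]) for q in B])
s=sensors.state(); a=np.radians(s['ee_rot'][2])
for n,(u,v),z in [('gauge',(500,310),66),('gauge low',(500,320),10),('gaugestem',(487,448),25),('bottle',(583,235),20)]:
    d=toz(p,(u*k,v*k),z)-s['ee_pos']; print(n,np.round([d[0]*np.cos(a)+d[1]*np.sin(a),d[0]*np.sin(a)-d[1]*np.cos(a)]))
print('short partial',[np.round(toz(p,np.array(q)*k,22)[:2]) for q in [(142,194),(249,212)]])
E
```

```text
(array([617.9, 126. ]), array([ 60.1, 178.4]), np.float32(103.0)) [array([569., 205.]), array([627., 218.]), array([668.,  45.]), array([608.,  35.])]
gauge [-18.  73.]
gauge low [-45.  87.]
gaugestem [-163.   80.]
bottle [ 30. 146.]
short partial [array([409., 139.]), array([492., 144.])]
```

>>> step_arm --plan '[0,0,3.6,0,0,0,0,0,3.6,0,0,0,0,0,3.6,0,0,0,0,0,3.6,0,0,0,0,0,2.0,0,0,0]' --hand 8.0

```text
time_s: 5.67
ee_pos: [614.6, 123.3, 30.9]
ee_rot: [-179.7, -0.0, 102.7]
force: [-0.4, 0.2, -0.4]
gripper_width: 80.4
gripper_force: 0.0
```

>>> step_arm --plan '[0.1,0,1.6,0,0,0,0,0,0,0,0,0]'

```text
time_s: 5.83
ee_pos: [615.8, 124.5, 16.3]
ee_rot: [-179.8, -0.0, 102.7]
force: [-0.4, 0.5, -0.3]
gripper_width: 79.9
gripper_force: 0.0
```

>>> step_arm --plan '[0,0,0,0,0,0,0,0,0,0,0,0,0,0,0,0,0,0,0,0,0,0,0,0,0,0,0,0,0,0]' --hand 4.5 --newtons 20

```text
time_s: 6.25
ee_pos: [617.2, 124.8, 19.7]
ee_rot: [179.9, 0.0, 102.9]
force: [1.2, 0.1, 1.8]
gripper_width: 59.8
gripper_force: 20.0
```

>>> step_arm --plan '[0,0,0,0,0,0,0,0,-0.5,0,0,0,0,0,-2,0,0,0,0,0,-2.5,0,0,0,0,0,-2.5,0,0,0]'

```text
time_s: 6.67
ee_pos: [615.9, 124.7, 94.3]
ee_rot: [-179.9, -0.0, 102.9]
force: [0.3, 0.2, -0.9]
gripper_width: 60.3
gripper_force: 20.0
```

```bash
python3 - <<'E'
from h import *
go(457,-173,160,93)
E
```

```text
shift cm [-25.48 -22.13  -6.57] norm mm 344 turn 0.173 tilt [-179.9   -0.   102.9] q [10. 29. 93. -0. 58. -2.]
```

>>> step_arm --plan '[0,0,-3.3,0,0,0,-1,-0.8,-3.3,0,0,0,-2.6,-2.2,0,0,0,0,-2.6,-2.2,0,0,0,0,-2.6,-2.2,0,0,0,0]'

```text
time_s: 7.08
ee_pos: [563.5, 21.8, 160.8]
ee_rot: [179.9, 0.0, 103.0]
force: [0.6, -0.2, -1.2]
gripper_width: 59.7
gripper_force: 20.0
```

>>> step_arm --plan '[-2.6,-2.2,0,0,0,0,-2.6,-2.2,0,0,0,0,-2.6,-2.2,0,0,0,0,-2.6,-2.2,0,0,0,0,-2.6,-2.2,0,0,0,0]'

```text
time_s: 7.5
ee_pos: [484.7, -129.8, 160.2]
ee_rot: [-180.0, 0.0, 102.9]
force: [0.1, -0.3, -0.2]
gripper_width: 60.1
gripper_force: 20.0
```

>>> step_arm --plan '[-2.6,-2.3,0,0,0,0,-1.1,-1.4,0,0,0,0,0,0,0,0,0,0.0865,0,0,2,0,0,0.0865,0,0,0,0,0,0]'

```text
time_s: 7.92
ee_pos: [456.0, -172.7, 138.0]
ee_rot: [-179.7, -0.1, 92.8]
force: [-0.3, -0.3, -1.0]
gripper_width: 59.7
gripper_force: 20.0
```

```bash
python3 - <<'E'
from h import *
p=shot("wrist")
np.save('w3.npy',p,allow_pickle=True)
go(457,-173,80,93)
cv2.imwrite('pics/w3.png',cv2.resize(p['img'][:,:,::-1],(800,600),interpolation=cv2.INTER_CUBIC))
E
```

```text
shift cm [-0.04  0.04  5.9 ] norm mm 59 turn 0.001 tilt [-1.798e+02 -1.000e-01  9.310e+01] q [-22.  15. 108.  -0.  57. -25.]
```

View pics/w3.png

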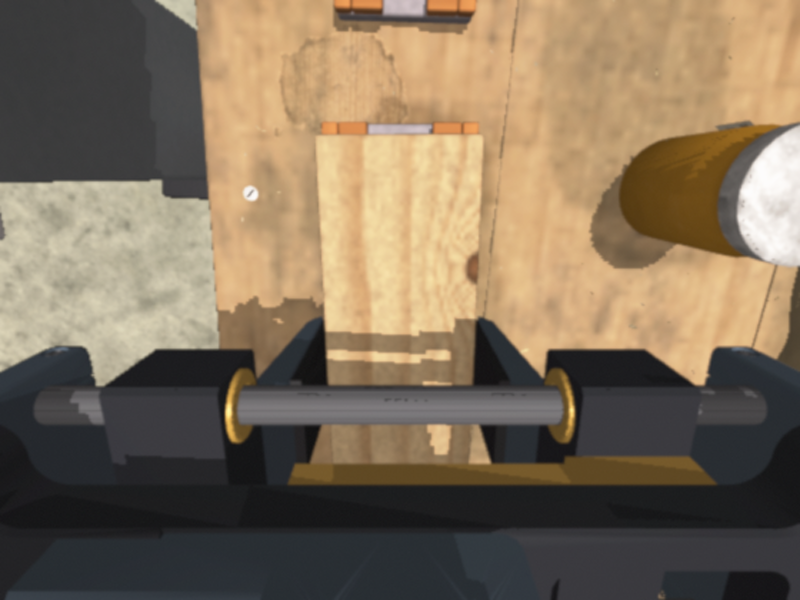

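The cradle's far end shows at (321,123) to (479,123), and the board's far end at (317,136) to (483,136). They are parallel and share a centre at column 400.

```bash
python3 - <<'E'
from h import *
p=np.load('w3.npy',allow_pickle=True).item()
k=.7
s=sensors.state()
c=[toz(p,(321*k,123*k),22)[:2],toz(p,(479*k,123*k),22)[:2]]
b=[toz(p,(317*k,136*k),s['ee_pos'][2]+1)[:2],toz(p,(483*k,136*k),s['ee_pos'][2]+1)[:2]]
for q in (c,b): print(np.round(q),np.hypot(*(q[1]-q[0])),np.degrees(np.arctan2(*(q[1]-q[0])[::-1])))
print('sc',[toz(p,(q[0]*k,q[1]*k),22)[:2] for q in [(336,12),(475,12)]])
u=np.array([np.cos(np.radians(93)),np.sin(np.radians(93))])
print('cradle centre',np.mean(c,0)-108*u,'board centre',np.mean(b,0)-90*u,s['ee_pos'])
E
```

```text
[[403. -69.]
 [498. -64.]] 95.5824697820735 2.7789426982785375
[[423. -85.]
 [481. -83.]] 57.373627935862565 2.7855135932572956
sc [array([411.40277862,  -9.27662615]), array([490.23050234,  -5.52240755])]
cradle centre [ 456.23164518 -174.17567189] board centre [ 456.58625956 -173.88684286] [ 456.59340819 -172.58600768  138.96358738]
```

>>> step_arm --plan '[-0.1,0,3,0,0,0,0,0,3,0,0,0,0,0,2.5,0,0,0,0,0,1,0,0,0,0,0,0.4,0,0,0]'

```text
time_s: 8.38
ee_pos: [457.4, -173.3, 39.6]
ee_rot: [-179.8, -0.1, 93.1]
force: [0.1, -0.1, -1.1]
gripper_width: 60.0
gripper_force: 20.0
```

>>> step_arm --plan '[0,0,0.4,0,0,0,0,0,0.3,0,0,0,0,0,0,0,0,0,0,0,0,0,0,0]'

```text
time_s: 8.72
ee_pos: [458.9, -174.2, 34.7]
ee_rot: [179.9, 0.0, 93.0]
force: [-0.2, 0.6, -1.0]
gripper_width: 59.9
gripper_force: 20.0
```

>>> step_arm --plan '[0,-0.15,0.15,0,0,0,0,0,0.1,0,0,0,0,0,0.05,0,0,0,0,0,0,0,0,0]'

```text
time_s: 9.05
ee_pos: [456.8, -174.2, 31.7]
ee_rot: [180.0, 0.0, 93.0]
force: [-2.1, 0.7, 4.4]
gripper_width: 59.8
gripper_force: 20.0
```

>>> step_arm --plan '[0,0,0,0,0,0,0,0,0,0,0,0,0,0,0,0,0,0,0,0,-1,0,0,0,0,0,-3,0,0,0]' --hand 7.6

```text
time_s: 9.47
ee_pos: [454.0, -173.0, 68.1]
ee_rot: [-179.5, -0.2, 93.0]
force: [0.7, 0.2, -0.1]
gripper_width: 76.1
gripper_force: 0.0
```

>>> step_arm --plan '[0,0,-4,0,0,0,0,0,-4,0,0,0,0,0,-4,0,0,0,0,0,0,0,0,0]'

```text
time_s: 9.8
ee_pos: [461.0, -175.8, 198.6]
ee_rot: [179.2, 0.4, 93.0]
force: [0.9, -0.4, -0.2]
gripper_width: 76.3
gripper_force: 0.0
```

```bash
python3 - <<'E'
from h import *
p=shot("wrist",'w4.png')
np.save('w4.npy',p,allow_pickle=True)
cv2.imwrite('pics/w4.png',cv2.resize(p['img'][:270,:,::-1],(800,386),interpolation=cv2.INTER_CUBIC))
go(519,334,200,104.5)
E
```

```text
shift cm [50.53  8.6  -0.48] norm mm 513 turn -0.201 tilt [179.5   0.2  93. ] q [-22.  12. 104.  -0.  64. -25.]
```

View pics/w4.png

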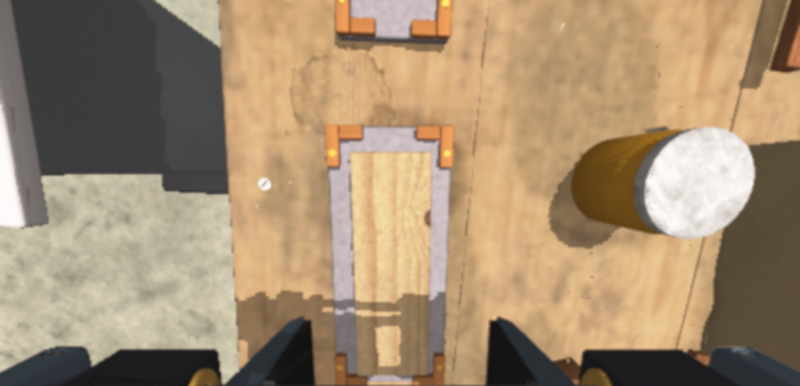

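The board lies squarely inside the stops, with its top end at (350,153) to (431,153). Next is the batten.

>>> step_arm --plan '[3.6,0.6,0,0,0,0,3.6,0.6,0,0,0,0,3.6,0.6,0,0,0,0,3.6,0.6,0,0,0,0,3.6,0.6,0,0,0,0]'

```text
time_s: 10.27
ee_pos: [476.4, 8.8, 189.5]
ee_rot: [-179.9, -0.0, 92.9]
force: [1.0, 0.2, 0.6]
gripper_width: 76.2
gripper_force: 0.0
```

>>> step_arm --plan '[3.6,0.6,0,0,0,0,3.6,0.6,0,0,0,0,3.6,0.6,0,0,0,0,3.6,0.6,0,0,0,0,3.6,0.6,0,0,0,0]'

```text
time_s: 10.68
ee_pos: [497.0, 190.1, 189.3]
ee_rot: [-179.8, 0.1, 93.0]
force: [0.8, -1.4, -0.0]
gripper_width: 76.1
gripper_force: 0.0
```

>>> step_arm --plan '[3.6,0.7,0,0,0,0,3.6,0.7,0,0,0,0,3.6,0.6,0,0,0,0,3.6,0.6,0,0,0,0]'

```text
time_s: 11.02
ee_pos: [515.7, 335.2, 188.9]
ee_rot: [-179.9, 0.1, 93.0]
force: [0.4, -0.4, 0.3]
gripper_width: 75.9
gripper_force: 0.0
```

>>> step_arm --plan '[0,0,0,0,0,-0.1,0,0,0,0,0,-0.1,0,0,0,0,0,0]'

```text
time_s: 11.27
ee_pos: [515.6, 334.1, 188.6]
ee_rot: [-179.8, 0.1, 104.6]
force: [0.1, -0.2, 0.4]
gripper_width: 76.0
gripper_force: 0.0
```

```bash
python3 - <<'E'
from h import *
k=.7
p=np.load('w4.npy',allow_pickle=True).item()
print('board end',[np.round(toz(p,(q[0]*k,q[1]*k),32)[:2],1) for q in [(350,153),(431,153)]])
print('cradle end',[np.round(toz(p,(q[0]*k,q[1]*k),22)[:2],1) for q in [(327,126),(453,126)]])
print('short end',[np.round(toz(p,(q[0]*k,q[1]*k),22)[:2],1) for q in [(336,38),(451,39)]])
p=shot("wrist")
np.save('w5.npy',p,allow_pickle=True)
cv2.imwrite('pics/w5.png',cv2.resize(p['img'][:,:,::-1],(800,600),interpolation=cv2.INTER_CUBIC))
go(519,334,200,104.5)
E
```

```text
board end [array([422.9, -87.3]), array([481.8, -84.3])]
cradle end [array([404.6, -68.9]), array([497.5, -64. ])]
short end [array([410.6, -11. ]), array([491.2,  -7.1])]
shift cm [-0.05  0.33 -1.1 ] norm mm 12 turn -0.003 tilt [-1.798e+02  1.000e-01  1.044e+02] q [32. 23. 88. -0. 69. 17.]
```

View pics/w5.png

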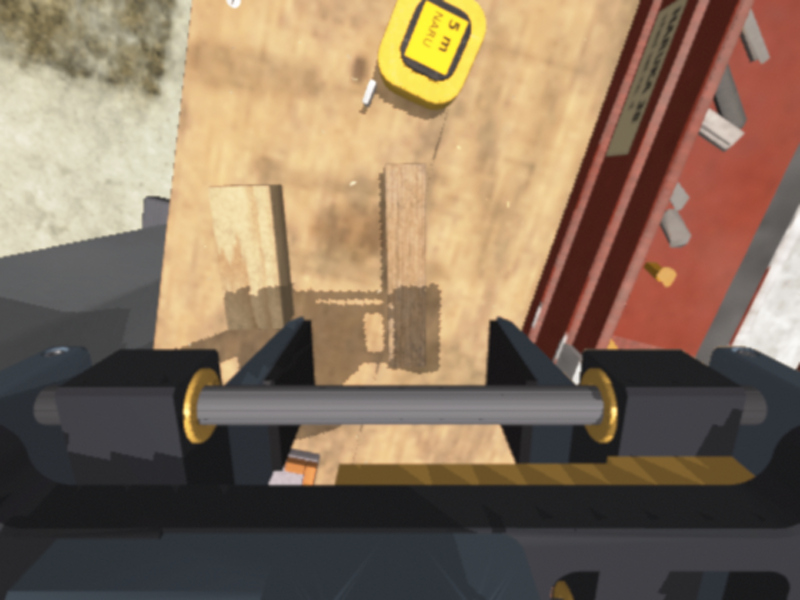

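The batten's top face is at about (386,164) to (426,164) and down to (388,368) to (432,370). The toolbox wall is to the right, so I need its clearance.

```bash
python3 - <<'E'
from h import *
k=.7
p=np.load('w5.npy',allow_pickle=True).item()
print('batten',quad(p,np.array([(386,164),(426,164),(432,370),(388,368)])*k,30))
print('block',[np.round(toz(p,(q[0]*k,q[1]*k),35)[:2],1) for q in [(211,186),(272,185)]])
s=sensors.state(); a=np.radians(s['ee_rot'][2])
def loc(u,v,z):
    d=toz(p,(u*k,v*k),z)-s['ee_pos']; return np.round([d[0]*np.cos(a)+d[1]*np.sin(a),d[0]*np.sin(a)-d[1]*np.cos(a)])
for z in (0,60,100): print(z,[loc(*q,z) for q in [(640,0),(525,330),(590,200),(755,0),(615,340)]])
E
```

```text
batten (array([520.7, 338.6]), array([ 36. , 161.5]), np.float32(104.7))
block [array([367.4, 366. ]), array([409.6, 377.7])]
0 [array([197., 170.]), array([-54., 109.]), array([ 58., 152.]), array([197., 251.]), array([-62., 189.])]
60 [array([176., 140.]), array([-31.,  90.]), array([ 61., 125.]), array([176., 208.]), array([-38., 156.])]
100 [array([162., 121.]), array([-16.,  78.]), array([ 63., 108.]), array([162., 179.]), array([-22., 134.])]
```

>>> step_arm --plan '[0.2,0.5,3.7,0,0,0,0,0,3.7,0,0,0,0,0,3.7,0,0,0,0,0,3,0,0,0,0,0,1.5,0,0,0]' --hand 6.0

```text
time_s: 11.73
ee_pos: [518.1, 334.5, 30.0]
ee_rot: [-179.6, 0.1, 104.2]
force: [0.0, 1.0, -0.7]
gripper_width: 60.0
gripper_force: 0.0
```

>>> step_arm --plan '[0,0,0.7,0,0,0,0,0,0.4,0,0,0,0,0,0,0,0,0]'

```text
time_s: 11.98
ee_pos: [520.9, 336.6, 23.6]
ee_rot: [-180.0, 0.0, 104.4]
force: [0.3, -0.1, -0.3]
gripper_width: 59.7
gripper_force: 0.0
```

>>> step_arm --plan '[0,0,0,0,0,0,0,0,0,0,0,0,0,0,0,0,0,0,0,0,0,0,0,0,0,0,0,0,0,0]' --hand 2.0 --newtons 20

```text
time_s: 12.4
ee_pos: [520.9, 337.0, 24.6]
ee_rot: [180.0, -0.0, 104.4]
force: [-0.6, -0.9, 7.7]
gripper_width: 29.9
gripper_force: 20.2
```

>>> step_arm --plan '[0,0,-1,0,0,0,0,0,-3,0,0,0,0,0,-4,0,0,0,0,0,-4,0,0,0,0,0,-2,0,0,0]'

```text
time_s: 12.82
ee_pos: [522.5, 338.0, 169.9]
ee_rot: [179.5, -0.1, 104.4]
force: [0.5, 1.5, -0.7]
gripper_width: 29.9
gripper_force: 19.9
```

>>> step_arm --plan '[0,0,0,0,0,0.1,0,0,0,0,0,0.1,0,0,0,0,0,0]'

```text
time_s: 13.07
ee_pos: [520.9, 336.9, 165.4]
ee_rot: [179.9, -0.0, 92.9]
force: [0.1, 0.2, -0.5]
gripper_width: 29.7
gripper_force: 19.9
```

```bash
python3 - <<'E'
from h import *
p=shot("wrist")
np.save('w6.npy',p,allow_pickle=True)
for n in ('batten','block'):
  print(n,[(q['location'],q['score']) for q in viewer.pinpoint(n,p)])
go(457,-175,150,93)
E
```

```text
batten [([276.9, 239.7], 0.89)]
block [([171.8, 203.2], 0.84), ([259.7, 42.4], 0.5)]
shift cm [-50.76  -9.13   1.39] norm mm 516 turn 0.002 tilt [-180.     0.    93.1] q [32. 25. 89. -0. 66. 29.]
```

>>> step_arm --plan '[-3.6,-0.65,0,0,0,0,-3.6,-0.65,0,0,0,0,-3.6,-0.65,0,0,0,0,-3.6,-0.65,0,0,0,0,-3.6,-0.65,0,0,0,0]'

```text
time_s: 13.63
ee_pos: [497.0, 153.9, 163.6]
ee_rot: [-180.0, 0.0, 93.1]
force: [0.6, -0.7, 0.0]
gripper_width: 29.7
gripper_force: 19.9
```

>>> step_arm --plan '[-3.6,-0.65,0,0,0,0,-3.6,-0.65,0,0,0,0,-3.6,-0.65,0,0,0,0,-3.6,-0.65,0,0,0,0,-3.6,-0.65,0,0,0,0]'

```text
time_s: 14.05
ee_pos: [473.9, -27.6, 163.9]
ee_rot: [-180.0, 0.0, 93.1]
force: [0.9, -0.3, -1.3]
gripper_width: 29.8
gripper_force: 19.9
```

>>> step_arm --plan '[-3.6,-0.65,0,0,0,0,-3.6,-0.65,0,0,0,0,-3.6,-0.65,0,0,0,0,-3.6,-0.65,0,0,0,0,-0.3,0,2,0,0,0]'

```text
time_s: 14.47
ee_pos: [458.2, -180.4, 146.8]
ee_rot: [179.6, 0.4, 92.8]
force: [0.2, 0.1, -1.4]
gripper_width: 30.1
gripper_force: 19.9
```

>>> step_arm --plan '[0,0,2,0,0,0,0,0,0.5,0,0,0,0,0,0,0,0,0]'

```text
time_s: 14.72
ee_pos: [455.0, -173.8, 117.5]
ee_rot: [-179.8, -0.1, 93.0]
force: [0.7, -0.2, -0.1]
gripper_width: 30.0
gripper_force: 19.9
```

```bash
python3 - <<'E'
from h import *
p=shot("wrist")
np.save('w7.npy',p,allow_pickle=True)
cv2.imwrite('pics/w7.png',cv2.resize(p['img'][:280,:,::-1],(800,400),interpolation=cv2.INTER_CUBIC))
go(457,-175,60,93)
E
```

```text
shift cm [-0.12  0.09  5.87] norm mm 59 turn 0.001 tilt [-179.9   -0.    93. ] q [-22.  16. 110.  -0.  54. -25.]
```

View pics/w7.png

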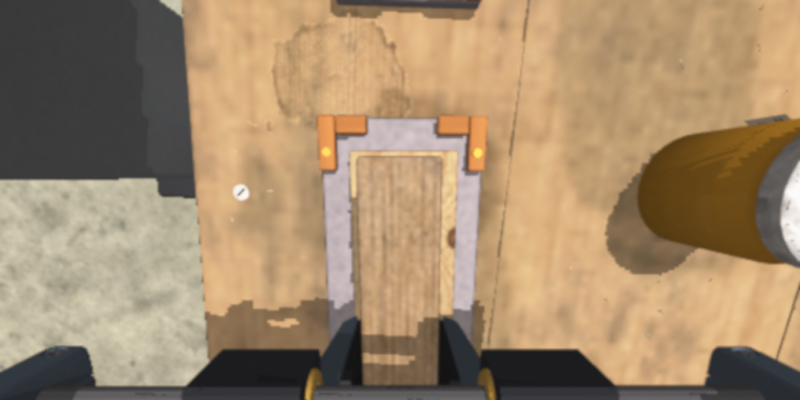

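The board end spans (352,152) to (457,152) and the held batten end spans (357,156) to (443,156). The batten sits slightly left of the board's centre.

```bash
python3 - <<'E'
from h import *
k=.7
p=np.load('w7.npy',allow_pickle=True).item()
s=sensors.state(); T=s['ee_pos'];a=np.radians(s['ee_rot'][2])
def loc(u,v,z):
    d=toz(p,(u*k,v*k),z)-T; return np.round([d[0]*np.cos(a)+d[1]*np.sin(a),d[0]*np.sin(a)-d[1]*np.cos(a)],1)
print(T,'board end',loc(352,152,32),loc(457,152,32),'batten end',loc(357,156,T[2]+5.4),loc(443,156,T[2]+5.4),'cradle',loc(318,116,22),loc(487,116,22))
E
```

```text
[ 456.0014065  -173.85055842  118.65437693] board end [ 88.3 -27.2] [88.3 30.2] batten end [ 82.1 -15.3] [82.1 13.9] cradle [108.  -46.7] [107.8  47.5]
```

>>> step_arm --plan '[-0.3,0.2,2.5,0,0,0,0,0,2,0,0,0,0,0,0.7,0,0,0,0,0,0.3,0,0,0,0,0,0,0,0,0]'

```text
time_s: 15.18
ee_pos: [458.9, -176.8, 64.4]
ee_rot: [180.0, 0.0, 93.0]
force: [0.5, -0.3, 0.0]
gripper_width: 29.8
gripper_force: 19.9
```

>>> step_arm --plan '[0,0,0.2,0,0,0,0,0,0,0,0,0,0,0,0,0,0,0]'

```text
time_s: 15.43
ee_pos: [459.0, -177.2, 62.8]
ee_rot: [179.9, 0.0, 93.0]
force: [0.4, -0.2, -0.9]
gripper_width: 29.9
gripper_force: 19.9
```

>>> step_arm --plan '[0,-0.1,0.3,0,0,0,0,0,0.2,0,0,0,0,0,0.1,0,0,0,0,0,0,0,0,0]'

```text
time_s: 15.77
ee_pos: [457.3, -177.1, 56.6]
ee_rot: [-180.0, 0.0, 93.0]
force: [-2.1, 0.1, 5.6]
gripper_width: 29.8
gripper_force: 20.0
```

>>> step_arm --plan '[0,0,0,0,0,0,0,0,0,0,0,0,0,0,0,0,0,0,0,0,-1,0,0,0,0,0,-3,0,0,0]' --hand 6.0

```text
time_s: 16.18
ee_pos: [454.6, -176.0, 92.9]
ee_rot: [-179.5, -0.2, 93.0]
force: [1.3, 0.3, -0.5]
gripper_width: 58.7
gripper_force: 0.0
```

>>> step_arm --plan '[0,0,-4,0,0,0,0,0,-4,0,0,0,0,0,-2,0,0,0,0,0,0,0,0,0]'

```text
time_s: 16.52
ee_pos: [460.2, -178.3, 201.0]
ee_rot: [179.4, 0.3, 93.0]
force: [1.0, 0.3, -0.2]
gripper_width: 60.0
gripper_force: 0.0
```

```bash
python3 - <<'E'
from h import *
p=shot("wrist")
np.save('w8.npy',p,allow_pickle=True)
cv2.imwrite('pics/w8.png',cv2.resize(p['img'][:280,:,::-1],(800,400),interpolation=cv2.INTER_CUBIC))
go(401,319,190,104.5)
E
```

```text
shift cm [49.9  -3.18  0.82] norm mm 500 turn -0.201 tilt [1.797e+02 1.000e-01 9.300e+01] q [-23.  12. 103.  -0.  65. -25.]
```

View pics/w8.png

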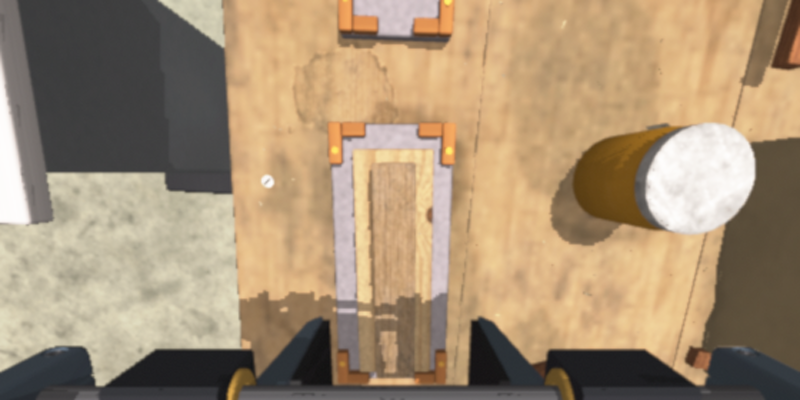

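Batten at (372..415, 163..375) is centred on the board at (354..433). On to the block.

>>> step_arm --plan '[3.6,-0.2,0,0,0,0,3.6,-0.2,0,0,0,0,3.6,-0.2,0,0,0,0,3.6,-0.2,0,0,0,0,3.6,-0.2,0,0,0,0]'

```text
time_s: 16.98
ee_pos: [436.4, 3.5, 194.0]
ee_rot: [-179.8, -0.0, 92.9]
force: [1.4, 1.5, 0.6]
gripper_width: 60.1
gripper_force: 0.0
```

>>> step_arm --plan '[3.6,-0.2,0,0,0,0,3.6,-0.2,0,0,0,0,3.6,-0.2,0,0,0,0,3.6,-0.2,0,0,0,0,3.6,-0.3,0,0,0,0]'

```text
time_s: 17.4
ee_pos: [416.2, 182.6, 194.0]
ee_rot: [-179.8, 0.1, 93.0]
force: [0.9, -0.1, 0.1]
gripper_width: 60.1
gripper_force: 0.0
```

>>> step_arm --plan '[3.6,-0.2,0,0,0,0,3.6,-0.2,0,0,0,0,3.6,-0.2,0,0,0,0,3.1,-0.2,0,0,0,-0.1,0,0,2,0,0,-0.1]'

```text
time_s: 17.82
ee_pos: [403.3, 325.8, 176.7]
ee_rot: [179.7, -0.3, 104.9]
force: [2.1, 0.4, 0.3]
gripper_width: 59.9
gripper_force: 0.0
```

>>> step_arm --plan '[0,0,2.5,0,0,0,0,0,2.5,0,0,0,0,0,0,0,0,0]' --hand 7.0

```text
time_s: 18.07
ee_pos: [398.6, 317.1, 119.8]
ee_rot: [-179.3, 0.3, 104.5]
force: [-1.1, -1.2, -0.3]
gripper_width: 69.7
gripper_force: 0.0
```

```bash
python3 - <<'E'
from h import *
p=shot("wrist")
np.save('w9.npy',p,allow_pickle=True)
cv2.imwrite('pics/w9.png',cv2.resize(p['img'][:280,:,::-1],(800,400),interpolation=cv2.INTER_CUBIC))
go(402,319,25,104.7)
E
```

```text
shift cm [0.05 0.22 9.73] norm mm 97 turn -0.004 tilt [-179.5    0.2  104.5] q [ 37.  18. 106.  -0.  56.  23.]
```

View pics/w9.png

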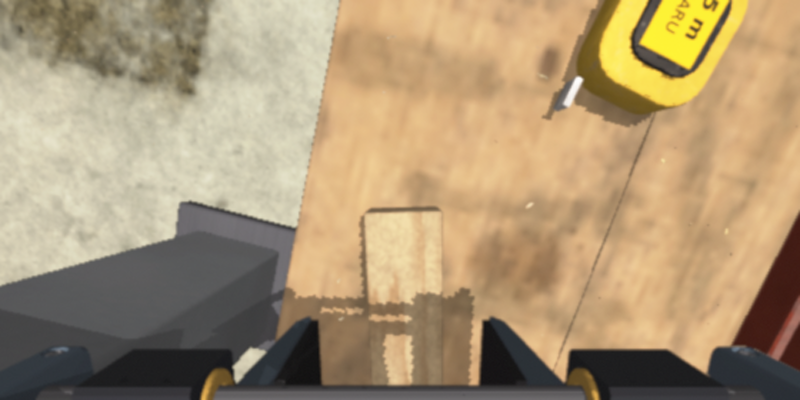

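Block end sits at (364,211)–(442,211), centred between the fingers (about 400). Descend and grip.

>>> step_arm --plan '[0,0.1,3,0,0,0,0,0,3,0,0,0,0,0,2,0,0,0,0,0,1,0,0,0,0,0,0.6,0,0,0]'

```text
time_s: 18.53
ee_pos: [403.5, 319.7, 29.3]
ee_rot: [-179.9, 0.0, 104.4]
force: [-0.6, -0.5, 0.2]
gripper_width: 69.9
gripper_force: 0.0
```

>>> step_arm --plan '[0,0,0,0,0,0,0,0,0,0,0,0,0,0,0,0,0,0,0,0,0,0,0,0,0,0,0,0,0,0]' --hand 3.5 --newtons 20

```text
time_s: 18.95
ee_pos: [404.0, 320.4, 31.1]
ee_rot: [179.9, -0.0, 104.4]
force: [-1.7, -0.2, 3.9]
gripper_width: 45.1
gripper_force: 20.0
```

```bash
python3 - <<'E'
from h import *
k=.7
p=np.load('w9.npy',allow_pickle=True).item()
e=np.mean([toz(p,(q[0]*k,q[1]*k),35)[:2] for q in [(364,211),(442,211)]],0)
a=np.radians(104.5);print('block centre',e-55*np.array([np.cos(a),np.sin(a)]))
go(448,64,150,92.8)
E
```

```text
block centre [399.34092547 318.18967398]
shift cm [-25.93  -2.13 -11.89] norm mm 286 turn 0.203 tilt [179.9  -0.  104.4] q [ 37.  25. 112.  -0.  43.  23.]
```

>>> step_arm --plan '[0,0,-1,0,0,0,0,0,-3,0,0,0,0,0,-4,0,0,0,0,0,-3,0,0,0,0,0,0,0,0,0]'

```text
time_s: 19.37
ee_pos: [406.8, 322.5, 147.0]
ee_rot: [179.3, -0.3, 104.4]
force: [0.8, 1.0, -1.1]
gripper_width: 45.2
gripper_force: 20.0
```

>>> step_arm --plan '[-3.2,-0.25,0,0,0,0,-3.2,-0.25,0,0,0,0,-3.2,-0.25,0,0,0,0,-3.2,-0.25,0,0,0,0,-3.2,-0.3,0,0,0,0]'

```text
time_s: 19.78
ee_pos: [430.5, 160.3, 140.1]
ee_rot: [180.0, 0.0, 104.5]
force: [0.0, 0.5, -0.7]
gripper_width: 44.7
gripper_force: 20.0
```

>>> step_arm --plan '[-3.3,-0.25,0,0,0,0,-3.3,-0.25,0,0,0,0,-3.3,-0.3,0,0,0,0,0,0,0,0,0,0.1,0,0,0,0,0,0.1]'

```text
time_s: 20.2
ee_pos: [447.7, 62.0, 140.1]
ee_rot: [-180.0, 0.0, 92.5]
force: [0.1, -0.5, -1.2]
gripper_width: 45.1
gripper_force: 20.0
```

>>> step_arm --plan '[0,0,2,0,0,0,0,0,0,0,0,0,0,0,0,0,0,0]'

```text
time_s: 20.45
ee_pos: [446.7, 63.7, 119.5]
ee_rot: [-179.8, 0.0, 93.0]
force: [-0.1, -0.0, 0.2]
gripper_width: 45.1
gripper_force: 20.0
```

```bash
python3 - <<'E'
from h import *
p=shot("wrist")
np.save('w10.npy',p,allow_pickle=True)
cv2.imwrite('pics/w10.png',cv2.resize(p['img'][:280,:,::-1],(800,400),interpolation=cv2.INTER_CUBIC))
go(448,64,43,92.8)
E
```

```text
shift cm [0.   0.06 7.71] norm mm 77 turn 0.004 tilt [-180.    0.   93.] q [  7.  13. 114.  -0.  52.   4.]
```

View pics/w10.png

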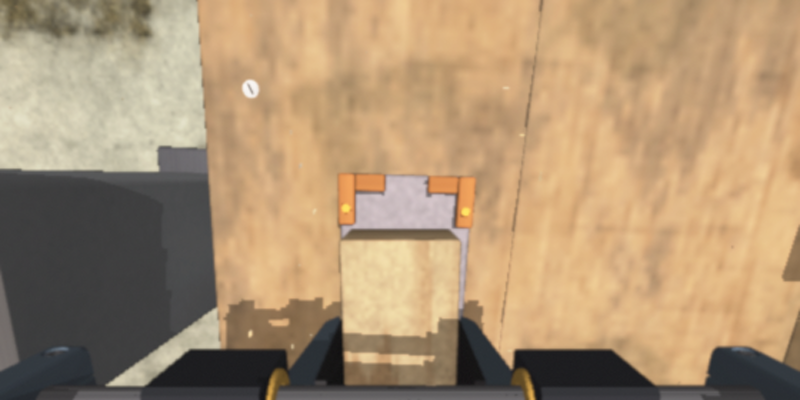

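Cradle end corners show at (339,174) and (475,177); the held block's end is at (341,239)–(460,237).

```bash
python3 - <<'E'
from h import *
k=.7
p=np.load('w10.npy',allow_pickle=True).item()
s=sensors.state(); T=s['ee_pos'];a=np.radians(s['ee_rot'][2])
def loc(u,v,z):
    d=toz(p,(u*k,v*k),z)-T; return np.round([d[0]*np.cos(a)+d[1]*np.sin(a),d[0]*np.sin(a)-d[1]*np.cos(a)],1)
print(T,'cradle end',loc(339,174,22),loc(475,177,22),'block end',loc(341,239,T[2]+4),loc(460,237,T[2]+4))
E
```

```text
[447.4086032   63.92801562 120.05373375] cradle end [ 76.3 -36. ] [74.6 43. ] block end [ 53.3 -21.8] [54.  21.2]
```

>>> step_arm --plan '[0.25,0.1,2.5,0,0,0.022,0,0,2.5,0,0,0,0,0,1.4,0,0,0,0,0,0.5,0,0,0,0,0,0,0,0,0]'

```text
time_s: 20.92
ee_pos: [448.3, 66.6, 50.6]
ee_rot: [-179.9, 0.0, 91.8]
force: [-0.4, 0.1, -0.5]
gripper_width: 45.1
gripper_force: 20.0
```

>>> step_arm --plan '[0,0,0.2,0,0,0,0,0,0,0,0,0,0,0,0,0,0,0]'

```text
time_s: 21.17
ee_pos: [449.4, 66.6, 49.9]
ee_rot: [179.9, -0.0, 91.7]
force: [0.0, 0.2, -0.3]
gripper_width: 44.9
gripper_force: 20.0
```

>>> step_arm --plan '[0,0,0.4,0,0,0,0,0,0.2,0,0,0,0,0,0.1,0,0,0,0,0,0,0,0,0]'

```text
time_s: 21.5
ee_pos: [448.9, 66.4, 43.0]
ee_rot: [180.0, 0.0, 91.7]
force: [-2.5, -0.8, 9.1]
gripper_width: 45.0
gripper_force: 20.0
```

>>> step_arm --plan '[0,0,0,0,0,0,0,0,0,0,0,0,0,0,0,0,0,0,0,0,-1,0,0,0,0,0,-3,0,0,0]' --hand 7.0

```text
time_s: 21.92
ee_pos: [445.6, 66.0, 79.2]
ee_rot: [-179.5, 0.1, 91.7]
force: [0.4, -0.0, 0.7]
gripper_width: 69.7
gripper_force: 0.0
```

>>> step_arm --plan '[0,0,-4,0,0,0,0,0,-4,0,0,0,0,0,-3,0,0,0,0,0,0,0,0,0,0,0,0,0,0,0]'

```text
time_s: 22.33
ee_pos: [449.5, 66.5, 193.3]
ee_rot: [179.8, -0.0, 91.7]
force: [-0.1, 0.2, -0.5]
gripper_width: 70.2
gripper_force: 0.0
```

```bash
python3 - <<'E'
from h import *
p=shot("wrist")
np.save('w11.npy',p,allow_pickle=True)
cv2.imwrite('pics/w11.png',cv2.resize(p['img'][:280,:,::-1],(800,400),interpolation=cv2.INTER_CUBIC))
go(612,-289,200,106)
E
```

```text
shift cm [-36.01  15.3   -0.84] norm mm 391 turn -0.249 tilt [-180.     0.    91.7] q [  7.   9. 108.  -0.  63.   5.]
```

View pics/w11.png

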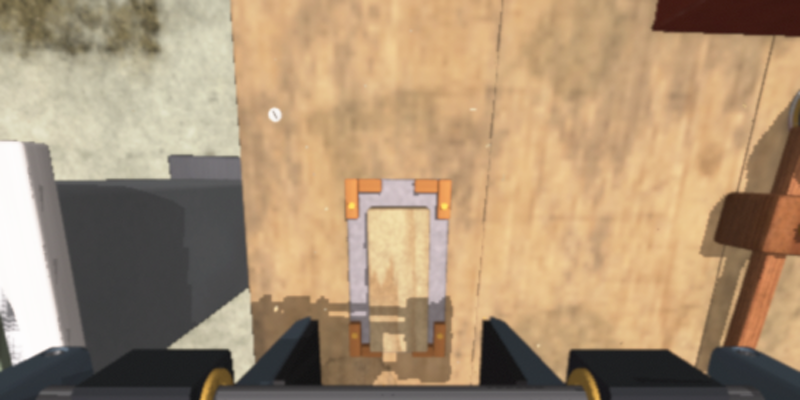

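The block sits centred in the short cradle, with its end at (368,208)–(430,208). Next is the red block.

>>> step_arm --plan '[-3.3,1.4,0,0,0,0,-3.3,1.4,0,0,0,0,-3.3,1.4,0,0,0,0,-3.3,1.4,0,0,0,0,-3.3,1.4,0,0,0,0]'

```text
time_s: 22.8
ee_pos: [522.7, -97.7, 189.4]
ee_rot: [-179.7, -0.1, 91.7]
force: [0.1, 0.3, 0.4]
gripper_width: 69.8
gripper_force: 0.0
```

>>> step_arm --plan '[-3.3,1.4,0,0,0,0,-3.3,1.4,0,0,0,0,-3.3,1.4,0,0,0,0,-3.3,1.4,0,0,0,0,-3.3,1.4,0,0,0,0]'

```text
time_s: 23.22
ee_pos: [597.8, -260.5, 188.7]
ee_rot: [-179.7, -0.1, 91.7]
force: [0.6, 1.1, 0.3]
gripper_width: 69.6
gripper_force: 0.0
```

>>> step_arm --plan '[-3,1.3,0,0,0,0,0,0,0,0,0,-0.124,0,0,0,0,0,-0.124,0,0,0,0,0,0,0,0,0,0,0,0]'

```text
time_s: 23.63
ee_pos: [611.5, -288.5, 189.4]
ee_rot: [-179.8, -0.2, 105.7]
force: [-0.7, 0.4, -0.5]
gripper_width: 70.2
gripper_force: 0.0
```

```bash
python3 - <<'E'
from h import *
k=.7
p=np.load('w11.npy',allow_pickle=True).item()
a=np.radians(91.7);u=np.array([np.cos(a),np.sin(a)])
f=lambda q,z:np.mean([toz(p,(x*k,y*k),z)[:2] for x,y in q],0)
print('block',f([(368,208),(430,208)],47)-55*u,'cradle',f([(346,179),(452,180)],22)-73*u)
p=shot("wrist")
np.save('w12.npy',p,allow_pickle=True)
cv2.imwrite('pics/w12.png',cv2.resize(p['img'][:,:,::-1],(800,600),interpolation=cv2.INTER_CUBIC))
hsv=cv2.cvtColor(p['img'],cv2.COLOR_RGB2HSV)
print([(q['location'],q['score'],np.round(toz(p,q['location'],0)[:2])) for q in viewer.pinpoint('red_block',p)])
print([(q['location'],q['score'],np.round(toz(p,q['location'],0)[:2])) for q in viewer.pinpoint('jar',p)])
go(612,-289,200,106)
E
```

```text
block [449.80021175  65.12064294] cradle [449.8657299   66.38868609]
[([280.7, 188.7], 0.84, array([ 612., -288.]))]
[([351.4, 21.0], 0.67, array([635., -97.]))]
shift cm [-0.07 -0.02 -0.88] norm mm 9 turn -0.003 tilt [-1.799e+02 -1.000e-01  1.059e+02] q [-26.  29.  78.  -0.  73. -42.]
```

View pics/w12.png

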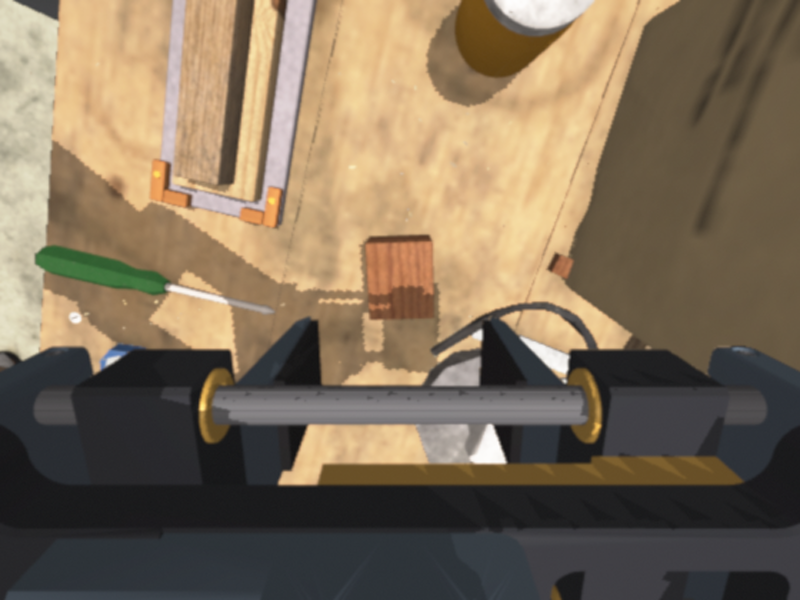

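Red block top corners are near (367,243), (432,240), (435,316) and (370,318). A cord and a disc lie nearby, around (433,350)–(520,305), so I check clearances.

```bash
python3 - <<'E'
from h import *
k=.7
p=np.load('w12.npy',allow_pickle=True).item()
s=sensors.state(); T=s['ee_pos'];a=np.radians(s['ee_rot'][2])
def loc(u,v,z):
    d=toz(p,(u*k,v*k),z)-T; return np.round([d[0]*np.cos(a)+d[1]*np.sin(a),d[0]*np.sin(a)-d[1]*np.cos(a)])
B=np.array([(367,243),(432,240),(435,316),(370,318)])
print(quad(p,B*k,40),[loc(*q,40) for q in B])
for z in (0,30,60): print(z,'cord',loc(433,350,z),loc(470,326,z),loc(520,303,z),loc(570,316,z),'disc',loc(440,360,z),loc(420,390,z))
print('sd tip',loc(272,311,10),'screw',loc(160,280,25))
E
```

```text
(array([ 612. , -287.7]), array([49.9, 58.5]), np.float32(107.6)) [array([ 29., -25.]), array([31., 23.]), array([-28.,  26.]), array([-29., -24.])]
0 cord [-73.  28.] [-50.  60.] [-30. 102.] [-41. 146.] disc [-83.  35.] [-112.   17.]
30 cord [-60.  26.] [-40.  55.] [-20.  93.] [-31. 134.] disc [-69.  32.] [-96.  16.]
60 cord [-47.  23.] [-29.  50.] [-11.  85.] [-21. 121.] disc [-55.  29.] [-80.  14.]
sd tip [ -33. -108.] screw [  -3. -189.]
```

>>> step_arm --plan '[0.6,0,3.5,0,0,0,0,0,3.5,0,0,0,0,0,3.5,0,0,0,0,0,2.5,0,0,0,0,0,1.5,0,0,0]' --hand 6.6

```text
time_s: 24.2
ee_pos: [608.7, -281.6, 43.4]
ee_rot: [-179.8, -0.2, 105.9]
force: [-0.0, 0.8, 0.3]
gripper_width: 66.1
gripper_force: 0.0
```

>>> step_arm --plan '[0,0,0.9,0,0,0,0,0,0.5,0,0,0,0,0,0,0,0,0]'

```text
time_s: 24.45
ee_pos: [610.6, -282.8, 32.5]
ee_rot: [-180.0, -0.0, 105.9]
force: [-0.5, 0.7, -0.0]
gripper_width: 65.9
gripper_force: 0.0
```

>>> step_arm --plan '[0,0,0,0,0,0,0,0,0,0,0,0,0,0,0,0,0,0,0,0,0,0,0,0]' --hand 4.0 --newtons 20

```text
time_s: 24.78
ee_pos: [611.4, -283.4, 34.5]
ee_rot: [179.9, 0.1, 105.9]
force: [0.4, 0.2, 2.9]
gripper_width: 50.0
gripper_force: 20.0
```

>>> step_arm --plan '[0,0,-1,0,0,0,0,0,-3,0,0,0,0,0,-4,0,0,0,0,0,-4,0,0,0,0,0,-2,0,0,0]'

```text
time_s: 25.2
ee_pos: [612.4, -283.9, 179.4]
ee_rot: [179.6, 0.3, 105.9]
force: [1.1, 0.2, 0.3]
gripper_width: 50.0
gripper_force: 20.0
```

>>> step_arm --plan '[0,0,0,0,0,0.124,0,0,0,0,0,0.124,0,0,0,0,0,0]'

```text
time_s: 25.45
ee_pos: [610.8, -283.1, 174.5]
ee_rot: [179.9, 0.1, 91.6]
force: [0.5, -0.6, -1.3]
gripper_width: 50.2
gripper_force: 20.0
```

```bash
python3 - <<'E'
from h import *
go(449.4,69,160,91.7)
E
```

```text
shift cm [ 35.64 -15.15   1.45] norm mm 388 turn -0.002 tilt [1.799e+02 1.000e-01 9.160e+01] q [-26.  29.  80.  -0.  71. -27.]
```

>>> step_arm --plan '[3.2,-1.4,0,0,0,0,3.2,-1.4,0,0,0,0,3.2,-1.4,0,0,0,0,3.2,-1.4,0,0,0,0,3.2,-1.4,0,0,0,0]'

```text
time_s: 25.87
ee_pos: [534.7, -123.9, 173.0]
ee_rot: [-180.0, -0.0, 91.9]
force: [0.3, 0.2, -0.5]
gripper_width: 49.5
gripper_force: 20.0
```

>>> step_arm --plan '[3.2,-1.4,0,0,0,0,3.2,-1.4,0,0,0,0,3.2,-1.3,0,0,0,0,3.3,-1.4,0,0,0,0,3.3,-1.3,0,0,0,0]'

```text
time_s: 26.28
ee_pos: [461.8, 35.9, 173.2]
ee_rot: [-180.0, 0.0, 91.9]
force: [-0.5, 0.5, -0.9]
gripper_width: 49.9
gripper_force: 20.0
```

>>> step_arm --plan '[3.4,-1.35,0,0,0,0,0,0,3,0,0,0,0,0,2,0,0,0,0,0,0,0,0,0,0,0,0,0,0,0]'

```text
time_s: 26.7
ee_pos: [448.0, 68.3, 122.7]
ee_rot: [-179.9, 0.0, 91.9]
force: [0.7, -0.8, 0.5]
gripper_width: 49.6
gripper_force: 20.0
```

```bash
python3 - <<'E'
from h import *
p=shot("wrist",'w13.png'); T=sensors.state()['ee_pos']
np.save('w13.npy',p,allow_pickle=True)
for n,z in (('red_block',T[2]-34.5),('block',12),('short_cradle',0)):
  print(n,[(q['location'],q['score'],np.round(toz(p,q['location'],z)[:2],1)) for q in viewer.pinpoint(n,p)])
go(449.4,69,81.5,91.7)
# dark red top face extent
hsv=cv2.cvtColor(p['img'],cv2.COLOR_RGB2HSV)
m=cv2.inRange(hsv,(0,60,40),(12,255,190)); m[265:]=0;m[:,:150]=0;m[:,400:]=0
n,l,st,c=cv2.connectedComponentsWithStats(m);i=1+np.argmax(st[1:,4]);print(st[i])
g=np.array(p['img'][:,280].astype(int)); print([list(g[r]) for r in range(120,215,6)])
E
```

```text
red_block [([278.6, 243.1], 0.55, array([447.4,  63.4]))]
block [([280.9, 210.1], 0.92, array([449.1,  64.4]))]
short_cradle []
shift cm [ 0.1  -0.03  4.27] norm mm 43 turn 0.0 tilt [179.8  -0.   91.7] q [  7.  13. 114.  -0.  53.   5.]
[ 234  203   93   62 4745]
[[np.int64(225), np.int64(186), np.int64(140)], [np.int64(217), np.int64(175), np.int64(132)], [np.int64(218), np.int64(202), np.int64(205)], [np.int64(215), np.int64(200), np.int64(203)], [np.int64(212), np.int64(197), np.int64(200)], [np.int64(197), np.int64(182), np.int64(184)], [np.int64(234), np.int64(209), np.int64(161)], [np.int64(244), np.int64(225), np.int64(176)], [np.int64(244), np.int64(223), np.int64(174)], [np.int64(242), np.int64(221), np.int64(171)], [np.int64(240), np.int64(218), np.int64(167)], [np.int64(240), np.int64(219), np.int64(169)], [np.int64(243), np.int64(222), np.int64(174)], [np.int64(240), np.int64(218), np.int64(168)], [np.int64(86), np.int64(61), np.int64(44)], [np.int64(88), np.int64(58), np.int64(39)]]
```

>>> step_arm --plan '[0.1,0,1.8,0,0,0,0,0,1.3,0,0,0,0,0,0.5,0,0,0,0,0,0.2,0,0,0,0,0,0,0,0,0]'

```text
time_s: 27.32
ee_pos: [448.9, 69.1, 85.2]
ee_rot: [180.0, 0.0, 91.7]
force: [0.2, -0.2, 0.2]
gripper_width: 49.9
gripper_force: 20.0
```

>>> step_arm --plan '[0,0,0,0,0,0,0,0,0,0,0,0]'

```text
time_s: 27.48
ee_pos: [449.2, 69.3, 85.7]
ee_rot: [179.9, -0.0, 91.7]
force: [0.2, 0.8, -0.7]
gripper_width: 49.7
gripper_force: 20.0
```

>>> step_arm --plan '[0,0,0.2,0,0,0,0,0,0.15,0,0,0,0,0,0.1,0,0,0,0,0,0,0,0,0]'

```text
time_s: 27.82
ee_pos: [448.8, 69.3, 81.4]
ee_rot: [180.0, 0.0, 91.7]
force: [-2.3, -0.3, 7.6]
gripper_width: 50.0
gripper_force: 20.0
```

>>> step_arm --plan '[0,0,0,0,0,0,0,0,0,0,0,0,0,0,0,0,0,0,0,0,-1,0,0,0,0,0,-3,0,0,0]' --hand 7.0

```text
time_s: 28.23
ee_pos: [445.5, 68.8, 117.6]
ee_rot: [-179.5, 0.1, 91.7]
force: [0.3, -0.2, 0.4]
gripper_width: 69.7
gripper_force: 0.0
```

>>> step_arm --plan '[0,0,-4,0,0,0,0,0,-4,0,0,0,0,0,-4,0,0,0,0,0,0,0,0,0,0,0,0,0,0,0]'

```text
time_s: 28.65
ee_pos: [449.8, 69.4, 242.5]
ee_rot: [179.7, -0.0, 91.7]
force: [-0.3, 0.4, -0.4]
gripper_width: 70.3
gripper_force: 0.0
```

```bash
python3 - <<'E'
from h import *
k=.7
p=np.load('w12.npy',allow_pickle=True).item()
print('box edge z0',[np.round(toz(p,(u*k,v*k),0)[:2]) for u,v in [(650,20),(605,165),(575,290)]])
p=shot("wrist")
np.save('w14.npy',p,allow_pickle=True); T=sensors.state()['ee_pos']
for n,z in (('red_block',47),('block',12),('jar',0)):
  print(n,[(q['location'],round(q['score'],2),np.round(toz(p,q['location'],z)[:2],1)) for q in viewer.pinpoint(n,p)])
hsv=cv2.cvtColor(p['img'],cv2.COLOR_RGB2HSV)
m=cv2.inRange(hsv,(0,60,40),(12,255,190)); m[255:]=0;m[:,:200]=0;m[:,360:]=0
n,l,st,c=cv2.connectedComponentsWithStats(m);i=1+np.argmax(st[1:,4]);print(st[i])
x,y,w,h,_=st[i]
print('red top edge',[np.round(toz(p,q,87)[:2],1) for q in [(x,y),(x+w,y)]])
go(550,-60,250,91.7)
E
```

```text
box edge z0 [array([735., -62.]), array([ 744., -164.]), array([ 759., -265.])]
red_block []
block [([487.3, 174.1], 0.45, array([727.1,  87.7]))]
jar []
[ 249  169   57   62 2075]
red top edge [array([417.3,  97. ]), array([477.9,  98.7])]
shift cm [-13.21   9.86  -1.13] norm mm 165 turn 0.0 tilt [-179.8    0.    91.7] q [  7.   7. 103.  -0.  70.   6.]
```

>>> step_arm --plan '[-2.6,2,-0.3,0,0,0,-2.6,2,-0.3,0,0,0,-2.6,2,-0.3,0,0,0,-2.7,2,-0.3,0,0,0,-2.7,2,-0.3,0,0,0]' --hand 9.1

```text
time_s: 29.27
ee_pos: [552.6, -60.9, 253.6]
ee_rot: [-179.8, -0.0, 91.7]
force: [-0.2, 0.4, 0.3]
gripper_width: 90.8
gripper_force: 0.0
```

>>> step_arm --plan '[0,0,0,0,0,-0.1185,0,0,0,0,0,-0.1185,0,0,0,0,0,-0.1185,0,0,0,0,0,-0.1185,0,0,0,0,0,-0.1185]'

```text
time_s: 29.68
ee_pos: [551.9, -59.7, 253.3]
ee_rot: [-179.8, -0.2, 126.0]
force: [-0.1, -1.1, 0.4]
gripper_width: 90.9
gripper_force: 0.0
```

>>> step_arm --plan '[0,0,0,0,0,-0.1185,0,0,0,0,0,-0.1185,0,0,0,0,0,-0.1185,0,0,0,0,0,-0.1185,0,0,0,0,0,-0.1185]'

```text
time_s: 30.1
ee_pos: [551.8, -59.6, 253.4]
ee_rot: [-179.9, -0.2, 159.9]
force: [-0.4, 0.2, 0.2]
gripper_width: 91.1
gripper_force: 0.0
```

>>> step_arm --plan '[0,0,0,0,0,-0.1185,0,0,0,0,0,-0.1185,0,0,0,0,0,-0.1185,0,0,0,0,0,0,0,0,0,0,0,0]'

```text
time_s: 30.52
ee_pos: [552.0, -59.6, 254.0]
ee_rot: [180.0, -0.2, 179.8]
force: [0.7, -1.0, -0.2]
gripper_width: 90.9
gripper_force: 0.0
```

```bash
python3 - <<'E'
from h import *
p=np.load('w14.npy',allow_pickle=True).item(); im=p['img'].astype(int)
for c in (270,285): print(c,[(r,im[r,c].tolist()) for r in range(160,192,3)])
for r in (185,195): print(r,[(c,im[r,c].tolist()) for c in list(range(244,256,2))+list(range(298,312,2))])
p=shot("wrist",'w15.png')
np.save('w15.npy',p,allow_pickle=True)
for n,z in (('red_block',47),('jar',0),('block',12)):
  print(n,[(q['location'],round(q['score'],2),np.round(toz(p,q['location'],z)[:2],1)) for q in viewer.pinpoint(n,p)])
hsv=cv2.cvtColor(p['img'],cv2.COLOR_RGB2HSV)
m=cv2.inRange(hsv,(0,0,150),(180,45,255)); m[265:]=0
n,l,st,c=cv2.connectedComponentsWithStats(m)
print([(st[i].tolist(),c[i].round(1),np.round(toz(p,c[i],108)[:2],1)) for i in range(1,n) if st[i,4]>150])
go(632,-97,250,180)
E
```

```text
270 [(160, [236, 214, 163]), (163, [237, 215, 165]), (166, [235, 211, 162]), (169, [102, 75, 55]), (172, [106, 69, 47]), (175, [178, 116, 80]), (178, [178, 115, 81]), (181, [179, 114, 78]), (184, [173, 110, 75]), (187, [173, 110, 75]), (190, [172, 109, 75])]
285 [(160, [225, 188, 139]), (163, [222, 184, 136]), (166, [225, 188, 139]), (169, [90, 62, 43]), (172, [106, 68, 45]), (175, [189, 122, 82]), (178, [186, 122, 84]), (181, [185, 121, 83]), (184, [195, 128, 89]), (187, [189, 124, 86]), (190, [186, 122, 84])]
185 [(244, [222, 181, 132]), (246, [208, 168, 123]), (248, [171, 156, 152]), (250, [202, 188, 191]), (252, [158, 147, 149]), (254, [126, 112, 110]), (298, [195, 130, 90]), (300, [183, 128, 101]), (302, [198, 180, 181]), (304, [205, 190, 193]), (306, [193, 179, 180]), (308, [210, 172, 138]), (310, [224, 182, 133])]
195 [(244, [230, 191, 138]), (246, [222, 183, 133]), (248, [191, 169, 159]), (250, [194, 180, 182]), (252, [133, 124, 126]), (254, [126, 114, 113]), (298, [198, 130, 87]), (300, [179, 130, 107]), (302, [203, 187, 190]), (304, [208, 194, 197]), (306, [193, 176, 174]), (308, [209, 168, 128]), (310, [225, 182, 132])]
red_block [([382.7, 99.3], 0.67, array([450.1,  61. ]))]
jar [([254.4, 233.1], 0.75, array([633.6, -97.4]))]
block []
[([228, 64, 48, 54, 902], array([256.7,  87.3]), array([443.2, -81.2])), ([151, 66, 50, 17, 690], array([175.4,  74. ]), array([ 431.2, -158.2])), ([348, 66, 66, 7, 282], array([377.1,  68.5]), array([427.,  33.])), ([47, 85, 20, 71, 341], array([ 56.4, 119.6]), array([ 472.3, -279.6])), ([331, 117, 95, 16, 853], array([375.1, 125.7]), array([479.3,  35.4])), ([220, 239, 55, 26, 1139], array([247.1, 253.4]), array([616.5, -96.2]))]
shift cm [-7.97 -3.72  0.5 ] norm mm 88 turn -0.002 tilt [180.   -0.  179.9] q [ -7.  16.  90.  -0.  75. -97.]
```

>>> step_arm --plan '[-2.7,-1.2,0.2,0,0,0,-2.7,-1.2,0.2,0,0,0,-2.6,-1.3,0.2,0,0,0,0,0,2,0,0,0,0,0,0,0,0,0]'

```text
time_s: 31.13
ee_pos: [631.7, -97.1, 225.4]
ee_rot: [179.9, -0.4, 179.9]
force: [-1.5, 0.1, -1.3]
gripper_width: 90.9
gripper_force: 0.0
```

>>> step_arm --plan '[0,0,2,0,0,0,0,0,2,0,0,0,0,0,0,0,0,0]'

```text
time_s: 31.38
ee_pos: [629.5, -96.0, 185.9]
ee_rot: [179.9, -0.5, 180.0]
force: [-0.4, -0.5, -0.1]
gripper_width: 90.8
gripper_force: 0.0
```

```bash
python3 - <<'E'
from h import *
p=np.load('w14.npy',allow_pickle=True).item(); im=p['img'].astype(int)
print([(c,im[195,c].tolist()) for c in range(254,262)])
for q in [(256,173.5),(300.5,173.5)]: print('red',np.round(toz(p,q,87)[:2],1))
p=shot("wrist",'w16.png'); 
np.save('w16.npy',p,allow_pickle=True)
for n,z in (('jar',0),):
  print(n,[(q['location'],round(q['score'],2),np.round(toz(p,q['location'],z)[:2],1)) for q in viewer.pinpoint(n,p)])
hsv=cv2.cvtColor(p['img'],cv2.COLOR_RGB2HSV)
m=cv2.inRange(hsv,(0,0,150),(180,45,255)); m[265:]=0
n,l,st,c=cv2.connectedComponentsWithStats(m)
print([(st[i].tolist(),c[i].round(1)) for i in range(1,n) if st[i,4]>150])
i=max([i for i in range(1,n) if st[i,1]+st[i,3]>=264 or st[i,1]>180],key=lambda i:st[i,4])
cs=max(cv2.findContours((l==i).astype(np.uint8),0,cv2.CHAIN_APPROX_NONE)[0],key=len)[:,0]
w=np.array([toz(p,q,108)[:2] for q in cs if q[1]<262])
from scipy.optimize import least_squares
r=least_squares(lambda v:np.hypot(w[:,0]-v[0],w[:,1]-v[1])-31.5,[632,-97],loss='soft_l1',f_scale=1); print('jar',r.x,np.abs(r.fun).mean(),len(w))
go(632.5,-97,61,180)
E
```

```text
[(254, [126, 114, 113]), (255, [139, 110, 99]), (256, [172, 118, 87]), (257, [193, 126, 85]), (258, [197, 129, 85]), (259, [194, 125, 84]), (260, [186, 119, 79]), (261, [176, 112, 74])]
red [424.8  92.4]
red [472.3  93.7]
jar [([278.4, 193.7], 0.59, array([634.2, -97.3]))]
[([17, 0, 25, 89, 535], array([29.3, 43.8])), ([234, 0, 76, 72, 1680], array([278.7,  43.2])), ([371, 1, 9, 27, 201], array([374.5,  14.1])), ([382, 34, 121, 25, 1733], array([441.8,  47.3])), ([141, 57, 60, 20, 981], array([170.8,  66.4])), ([242, 182, 74, 72, 3883], array([277.3, 217.8])), ([0, 228, 35, 32, 606], array([ 12.3, 242. ]))]
jar [630.94497117 -97.75564002] 1.6942545393716328 226
shift cm [-0.07 -0.06 12.87] norm mm 129 turn -0.0 tilt [ 1.8e+02 -1.0e-01  1.8e+02] q [ -10.   26.   84.   -0.   71. -100.]
```

>>> step_arm --plan '[-0.1,0,2.5,0,0,0,0,0,2.5,0,0,0,0,0,2.5,0,0,0,0,0,2.5,0,0,0,0,0,1.5,0,0,0]'

```text
time_s: 31.9
ee_pos: [633.1, -96.5, 74.0]
ee_rot: [-180.0, -0.0, 180.0]
force: [0.5, 0.2, -0.5]
gripper_width: 91.0
gripper_force: 0.0
```

>>> step_arm --plan '[0,0,0.8,0,0,0,0,0,0.4,0,0,0,0,0,0,0,0,0]'

```text
time_s: 32.15
ee_pos: [634.0, -96.7, 63.2]
ee_rot: [-180.0, 0.1, 180.0]
force: [0.1, 1.1, -0.3]
gripper_width: 90.9
gripper_force: 0.0
```

>>> step_arm --plan '[0,0,0,0,0,0,0,0,0,0,0,0,0,0,0,0,0,0,0,0,0,0,0,0,0,0,0,0,0,0]' --hand 5.5 --newtons 25

```text
time_s: 32.57
ee_pos: [633.9, -96.7, 63.3]
ee_rot: [-180.0, 0.1, 180.0]
force: [-0.7, -0.3, 3.5]
gripper_width: 64.9
gripper_force: 25.0
```

>>> step_arm --plan '[0,0,-0.5,0,0,0,0,0,-1.5,0,0,0,0,0,-2.5,0,0,0,0,0,-2.5,0,0,0,0,0,-2.5,0,0,0]'

```text
time_s: 32.98
ee_pos: [632.8, -96.6, 158.0]
ee_rot: [180.0, -0.1, 180.0]
force: [0.8, 0.1, -2.4]
gripper_width: 65.2
gripper_force: 25.0
```

>>> step_arm --plan '[0,0,-2.5,0,0,0,0,0,-1.5,0,0,0,0,0,-0.5,0,0,0,0,0,0,0,0,0]'

```text
time_s: 33.32
ee_pos: [633.8, -96.8, 203.7]
ee_rot: [-180.0, 0.1, 180.0]
force: [-0.2, 0.8, -2.2]
gripper_width: 65.1
gripper_force: 25.0
```

```bash
python3 - <<'E'
from h import *
go(450.5,64,190,180)
E
```

```text
shift cm [18.34 16.07  1.37] norm mm 244 turn -0.0 tilt [-1.8e+02  1.0e-01  1.8e+02] q [ -10.   25.   83.   -0.   72. -100.]
```

>>> step_arm --plan '[1,0.9,0,0,0,0,2.2,1.9,0,0,0,0,2.2,1.9,0,0,0,0,2.2,1.9,0,0,0,0,2.2,1.9,0,0,0,0]'

```text
time_s: 33.73
ee_pos: [533.2, -11.0, 200.3]
ee_rot: [180.0, -0.2, 179.9]
force: [-0.7, 0.5, -1.3]
gripper_width: 65.0
gripper_force: 25.0
```

>>> step_arm --plan '[2.2,1.9,0,0,0,0,2.2,1.9,0,0,0,0,2.2,1.9,0,0,0,0,1.4,1.3,0,0,0,0,0.5,0.5,0,0,0,0]'

```text
time_s: 34.15
ee_pos: [446.9, 64.5, 200.8]
ee_rot: [180.0, -0.3, -179.9]
force: [-1.1, -0.3, -3.0]
gripper_width: 65.1
gripper_force: 25.0
```

>>> step_arm --plan '[0,0,1,0,0,0,0,0,0.5,0,0,0,0,0,0,0,0,0]'

```text
time_s: 34.4
ee_pos: [449.7, 63.0, 185.6]
ee_rot: [-180.0, -0.2, 180.0]
force: [-0.1, 0.4, -2.4]
gripper_width: 64.9
gripper_force: 25.0
```

```bash
python3 - <<'E'
from h import *
for v in ('scene','side','wrist'):
  p=shot(v,v+'9.png'); np.save(v+'9.npy',p,allow_pickle=True)
  T=sensors.state()['ee_pos']
  for n,z in (('red_block',47),('jar',T[2]-63.3),('block',12),('short_cradle',0)):
    print(v,n,[(q['location'],round(q['score'],2),np.round(toz(p,q['location'],z)[:2],1)) for q in viewer.pinpoint(n,p)[:1]])
go(450.5,64,150.3,180)
E
```

```text
scene red_block [([235.5, 209.8], 0.56, array([440.8,  75.5]))]
scene jar [([239.8, 192.0], 0.55, array([459.4,  70. ]))]
scene block [([237.1, 217.9], 0.67, array([441.9,  70.8]))]
scene short_cradle [([239.3, 222.8], 0.58, array([442.3,  57.1]))]
side red_block [([299.5, 201.7], 0.64, array([449.4,  66.7]))]
side jar [([300.5, 177.6], 0.7, array([447. ,  59.3]))]
side block [([302.2, 211.5], 0.63, array([439.7,  65.3]))]
side short_cradle [([299.4, 215.9], 0.88, array([449.3,  71.5]))]
wrist red_block []
wrist jar [([282.0, 221.9], 0.75, array([450.4,  65.1]))]
wrist block []
wrist short_cradle []
shift cm [0.   0.07 3.72] norm mm 37 turn -0.0 tilt [-180.    0.  180.] q [  7.   9. 108.  -0.  62. -83.]
```

>>> step_arm --plan '[0,0,1.5,0,0,0,0,0,1,0,0,0,0,0,0.4,0,0,0,0,0,0.1,0,0,0,0,0,0,0,0,0]'

```text
time_s: 35.57
ee_pos: [450.5, 63.4, 157.4]
ee_rot: [-180.0, -0.0, 180.0]
force: [-0.4, -0.6, -1.4]
gripper_width: 64.9
gripper_force: 25.0
```

>>> step_arm --plan '[0,0,0,0,0,0,0,0,0,0,0,0]'

```text
time_s: 35.73
ee_pos: [451.0, 63.4, 158.1]
ee_rot: [180.0, 0.1, 180.0]
force: [-0.5, 0.1, -2.4]
gripper_width: 65.4
gripper_force: 25.0
```

>>> step_arm --plan '[0,0,0.4,0,0,0,0,0,0.2,0,0,0,0,0,0.1,0,0,0,0,0,0,0,0,0]'

```text
time_s: 36.07
ee_pos: [450.5, 63.3, 150.4]
ee_rot: [-180.0, -0.0, 180.0]
force: [0.9, -0.5, -2.0]
gripper_width: 65.0
gripper_force: 25.0
```

>>> step_arm --plan '[0,0,0,0,0,0]'

```text
time_s: 36.15
ee_pos: [450.5, 63.4, 150.4]
ee_rot: [-180.0, 0.0, 180.0]
force: [-0.2, -0.9, -2.0]
gripper_width: 65.0
gripper_force: 25.0
```

>>> step_arm --plan '[0,0,0.1,0,0,0,0,0,0,0,0,0,0,0,0,0,0,0]'

```text
time_s: 36.4
ee_pos: [450.8, 63.4, 150.3]
ee_rot: [-180.0, 0.1, 180.0]
force: [-1.5, 0.1, 5.2]
gripper_width: 65.7
gripper_force: 25.0
```

>>> step_arm --plan '[0,0,0,0,0,0,0,0,0,0,0,0,0,0,0,0,0,0,0,0,0,0,0,0,0,0,0,0,0,0]' --hand 9.1

```text
time_s: 36.82
ee_pos: [450.5, 63.4, 149.3]
ee_rot: [-180.0, -0.0, 180.0]
force: [0.1, 0.1, 0.1]
gripper_width: 90.6
gripper_force: 0.0
```

>>> step_arm --plan '[0,0,-0.5,0,0,0,0,0,-1.5,0,0,0,0,0,-2.5,0,0,0,0,0,-2.5,0,0,0,0,0,-2.5,0,0,0]'

```text
time_s: 37.23
ee_pos: [450.3, 63.3, 245.7]
ee_rot: [-180.0, -0.0, 180.0]
force: [1.3, -1.1, 0.8]
gripper_width: 91.0
gripper_force: 0.0
```

>>> step_arm --plan '[0,0,-3,0,0,0,0,0,-3,0,0,0,0,0,-3,0,0,0,0,0,0,0,0,0,0,0,0,0,0,0]'

```text
time_s: 37.65
ee_pos: [451.2, 63.4, 336.2]
ee_rot: [180.0, 0.2, 180.0]
force: [-1.1, -1.0, -1.0]
gripper_width: 91.1
gripper_force: 0.0
```

```bash
python3 - <<'E'
from h import *
a=shot('scene')['img'][150:310,165:325]; b=shot('side')['img'][140:260,230:350]; w=shot('wrist'); np.save('w17.npy',w,allow_pickle=True)
a=cv2.resize(a,(400,400),interpolation=3); b=cv2.resize(b,(400,400),interpolation=3)
t=np.hstack([a,b]); c=cv2.resize(w['img'][60:270,140:420],(266,200),interpolation=3)
o=np.zeros((600,800,3),np.uint8); o[:400]=t; o[400:,:266]=c
cv2.imwrite('pics/end.png',o[:,:,::-1]); print(sensors.state()['ee_pos'])
E
```

```text
[449.71354593  63.26810422 333.07479989]
```

View pics/end.png

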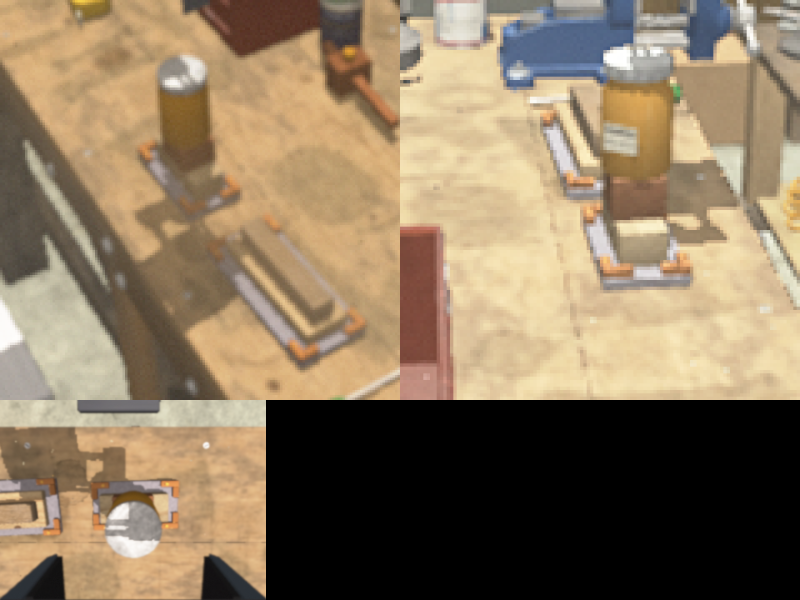

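The final picture shows both stacks standing. The jar is upright and centred on the red block (scene pane about (183,105), side pane about (638,110)), and the batten lies along the board's middle. The gripper is clear, so I hand in.

```bash
python3 -c "
from h import *
print(env.job_done())"
```

```text
the job is handed in; nothing more can be done
None
```

Both glue-up jobs are laid up dry in the order asked and handed in after about 38 s of robot time; the last pictures show both stacks standing with the jar upright, and the arm stayed away from the tape measure, marking gauge and screwdriver.

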